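# Dress the bud-vase display stand

## Robot

A 6-joint arm with a two-finger parallel gripper is mounted at the origin on the work surface. World frame = base frame: x ahead of the robot, y to its left, z up, the work surface at z = 0. Lengths are in m, angles in rad, forces in N, time in s.
With the tool pointing down it reaches from about 0.4 to 0.825 m from the base axis. Payload 7 kg.
Tool frame: the origin (TCP) lies on the front face of the gripper's body, between the roots of the fingers; the fingertips stand 73 mm ahead of it and the grasp point (between the pads) lies 54 mm ahead of it; z points along the fingers, y is the line along which they close (so a half turn about z gives the same grasp; the last joint's range is limited). The gripper opens to 85 mm and grips with 20 to 120 N. Pads are 22 mm wide; open, the fingers measure 114 mm over their backs; the gripper's body (76 mm by 85 mm) begins 54 mm behind the grasp point. The pads swing forward as they close: fully open they stand 13 mm farther back than shut.
Start: joints at [-0.817, 0.359, 0.012, 0, -1.224, -0.288], TCP at [0.303, -0.603, 0.304] pointing down, gripper open.
Joint ranges: [-3.07, 3.07], [-1.43, 2.12], [-1.02, 1.25], [-3.03, 1.67], [-3.05, -0], [-3.03, 3.03]. Speed limits (rad/s): [2.39, 2.39, 3.01, 3.14, 3.14, 3.14].

## Interface

Orientations are given as a unit quaternion [x, y, z, w].
In Python, from station import ctrl gives the robot as it stands. The module is installed in compiled form; this text tells all that it offers.
- The arm moves only by the tool send_rows, never from a script. Its arguments are lists of equal length, an entry for each row: "linear": the shift along the tool's x, y, z in cm, a list of three; "delta_rot": the turn, a rotation vector about the tool's x, y, z in degrees, a list of three; "gripper": the opening, from 0 (shut) to 1 (fully open). In form: {"linear": [[tx, ty, tz], ...], "delta_rot": [[ax, ay, az], ...], "gripper": [gripper, ...]}. A call has 1 to 8 rows; each row shifts and turns the commanded pose from where the row before left it, along the tool's axes as they then stand; what a row does not reach is not made up. A row lasts 1/12 s, in which the tool goes at most 41.7 mm and 7.16 degrees, less where a joint would pass 70% of its speed; a pose out of reach is approached as far as the arm can. A call with a gripper value outside its range is refused whole. The fingers move at their own pace and stop on an object; the grip force is fixed at half the most. Time passes only in rows, so rows that do not move let the fingers close. It gives the time, the measured TCP pose, the force, the opening and the grip force at its end, in the units of the state.
- ctrl.read_state(): the state, without advancing time (a new reading comes with each control period).
- ctrl.get_image(name): name is "scene" or "side" or "wrist"; returns a dict with "color" (480x640x3 uint8, blue, green, red), "z_map" (480x640 float32, m along the optical axis (not along the pixel's ray), 0 where there is no reading), "camera_matrix" (3x3 intrinsics, pixels), "dist" ([k1, k2, p1, p2, k3] as OpenCV has them; the pictures are not rectified), "R" (3x3) and "t" (3): a world point X has camera coordinates R X + t. Camera axes: x right, y down, z forward; pixel columns grow to the right and rows downward; lengths in m; the calibration is good to about 2 mm. A picture is of the moment at which its call begins.
- ctrl.finish_job(): hands the job in; it is judged then, once.
The state is a dict: "clock": time; "joint_pos": joint angles; "joint_velocities": joint speeds; "joint_torque": joint torques, N m; "position": TCP position; "ee_rot": TCP orientation; "wrist_force": force on the tool from outside, world axes, zero at the start; "wrist_torque": the same for the moment, N m; "finger_gap": opening from 0.0 (shut) to 1.0 (fully open); "finger_force": force on a finger pad.
Only numpy, scipy, OpenCV 4.12 (cv2) and the standard library are available. Lean on these libraries where they do the work, as an engineer would, in place of code of your own. Each camera call takes 0.05 s, during which the arm holds its last target. There are 200 camera calls.

## Task

Get the bud-vase stand ready for display: take the red collar off its shaft and park it on the cork coaster, choose the vase board whose pin hole matches the position of the stand's brass pin and lower it over shaft and pin together until it lies fully home, then put the collar back on the shaft, down against the board's hub. Every bud vase on the table must end standing upright at the bottom of a socket of that board, set in gently; leave the other board on the table and the ribbon spool where it is.

Things in the scene. Friction and masses are not known exactly. Their poses are not given: they have to be found in the camera images.
- seat_centre (a point): The display stand, fixed to the table: a grey base 150 x 150 mm with a black seat 130 x 130 mm, whose top is 20 mm above the table. A steel shaft, 14 mm in diameter with a tapered top, rises 76 mm above the seat. This point is on the shaft's axis at the height of the seat; z up, x points towards the pin.
- pin_top (a point): Brass anti-rotation pin on the seat, 8 mm in diameter, tapered at the top, 12 mm above the seat; this point is the middle of its top. It is fitted either 34 or 54 mm from the shaft's axis; the other place has a flat dark blank screw, flush with the seat. It does not move.
- board_white_hub (a point): Loose white board, 136 x 136 x 17 mm, square wooden hub 36 x 36 x 30 on its middle (parallel). Through both a 16 mm bore; through the board one 11 mm pin hole 34 mm from the bore along its own +x. Four sockets 39 mm wide, 12 deep at (+-45, +-45) mm, floors 5 mm above the underside. 0.2-0.45 kg. Point: on the bore's axis, 37 mm above the underside; z up. Starts flat on the table beside the stand.
- board_green_hub (a point): Loose green board, 136 x 136 x 17 mm, square wooden hub 36 x 36 x 30 on its middle (parallel). Through both a 16 mm bore; through the board one 11 mm pin hole 54 mm from the bore along its own +x. Four sockets 39 mm wide, 12 deep at (+-45, +-45) mm, floors 5 mm above the underside. 0.2-0.45 kg. Point: on the bore's axis, 37 mm above the underside; z up. Starts flat on the table beside the stand.
- collar_mid (a point): Loose red locking collar, a ring 36 mm in outer diameter, 16 mm bore, 28 mm high, 0.09 kg; the point is on its axis half-way up, z along its axis. At the start it is on the shaft, resting on the seat (keep the fingers out of line with the pin when gripping it there). It may be put back either end up.
- coaster_mid (a point): Round cork coaster fixed on the table in front of the stand, 90 mm in diameter, 3 mm thick; the point is the middle of its top.
- vase1_mid (a point): Loose bud vase, amber glass, 72 mm high, 0.14 kg, weighted foot: a round body 36 mm in diameter up to 52 mm, then a narrower neck (28 mm at most); the foot's edge is bevelled by 4 mm. The point is on its axis 36 mm above its foot, z up. Starts upright on the table, nearer the robot than the stand; two to four vases are there, absent ones read None.
- place1 (a point): Point of the stand, +45 mm along its x and +45 mm along its y from the shaft, 25 mm above the table: where the middle of the floor of one socket comes once a board is home.
- vase2_mid (a point): Loose bud vase, white, 72 mm high, 0.14 kg, weighted foot: a round body 36 mm in diameter up to 52 mm, then a narrower neck (28 mm at most); the foot's edge is bevelled by 4 mm. The point is on its axis 36 mm above its foot, z up. Starts upright on the table, nearer the robot than the stand; two to four vases are there, absent ones read None.
- place2 (a point): Point of the stand, -45 mm along its x and +45 mm along its y from the shaft, 25 mm above the table: where the middle of the floor of one socket comes once a board is home.
- vase3_mid (a point): Loose bud vase, blue, 72 mm high, 0.14 kg, weighted foot: a round body 36 mm in diameter up to 52 mm, then a narrower neck (28 mm at most); the foot's edge is bevelled by 4 mm. The point is on its axis 36 mm above its foot, z up. Starts upright on the table, nearer the robot than the stand; two to four vases are there, absent ones read None.
- place3 (a point): Point of the stand, -45 mm along its x and -45 mm along its y from the shaft, 25 mm above the table: where the middle of the floor of one socket comes once a board is home.
- vase4_mid (a point): Loose bud vase, red, 72 mm high, 0.14 kg, weighted foot: a round body 36 mm in diameter up to 52 mm, then a narrower neck (28 mm at most); the foot's edge is bevelled by 4 mm. The point is on its axis 36 mm above its foot, z up. Starts upright on the table, nearer the robot than the stand; two to four vases are there, absent ones read None.
- place4 (a point): Point of the stand, +45 mm along its x and -45 mm along its y from the shaft, 25 mm above the table: where the middle of the floor of one socket comes once a board is home.
- spool: Green ribbon spool, 52 mm in diameter, 36 mm high, standing near the far side of the stand; origin under its middle. Stays where it is.
- cork: Small cork stopper, 24 mm in diameter and 24 mm high, standing between stand and the left board; origin under it. Not part of the job.
- cork2: The same, 26 mm in diameter and 22 mm high, standing on the right. Not part of the job.
Not all that is in view belongs to the job. Leave any purple look-alike of the part that bears vase4_mid alone.

How it is judged:
By the outcome, as a careful person would: the job done as asked, in the order asked, and still so for the second after the job is handed in, with the robot touching nothing.
Of vase1, vase2, vase3, vase4 only 2 to 4 are there at a start; the rules pass over those that are not, and their reading is None.
At some moment in a run one of collar, vase1, vase2, vase3, vase4 may be knocked a few centimetres aside while the robot is not near it.
It also fails if it takes over 208 s, if anything falls off the work surface, if the arm or the gripper's body presses on something with over 40 N, if the wrist force passes 120 N, or if a joint passes its speed limit or range.

## Working session

There is one attempt and no reset: what is moved stays moved. The work goes in short steps, Python scripts to look and compute and a tool call to move; the robot and the scene stay as the last step left them, time stands still between calls to the robot, and variables do not carry over. Pictures are saved under pics/ and viewed, at most 14 in all, crops included, and the job is handed in when it is done.

Besides the shell and the picture viewer there is one more tool, called after "Emit:" as a command line: name --argument value ..., lists and objects as JSON in quotes. send_rows: Moves the arm, as the interface text tells. Its arguments: {"type":"object","properties":{"linear":{"type":"array","items":{"type":"array","items":{"type":"number"}}},"delta_rot":{"type":"array","items":{"type":"array","items":{"type":"number"}}},"gripper":{"type":"array","items":{"type":"number"}}},"required":["linear","delta_rot","gripper"]}

```bash
mkdir -p pics
cat > h.py <<'E'
import numpy as np, cv2
from station import ctrl
def grab(n,save=None):
    im=ctrl.get_image(n)
    if save: cv2.imwrite('pics/'+save,im['color'])
    return im
def points(im):
    "world xyz for each pixel from z_map"
    h,w=im['z_map'].shape
    u,v=np.meshgrid(np.arange(w),np.arange(h))
    n=cv2.undistortPoints(np.stack([u,v],-1).reshape(-1,1,2).astype(float),im['camera_matrix'],im['dist']).reshape(-1,2)
    z=im['z_map'].reshape(-1)
    P=np.c_[n*z[:,None],z]
    X=(P-im['t'].reshape(3))@im['R']
    X[z==0]=np.nan
    return X.reshape(h,w,3)
def onplane(im,uv,h):
    n=cv2.undistortPoints(np.array(uv,float).reshape(-1,1,2),im['camera_matrix'],im['dist']).reshape(-1,2)
    d=np.c_[n,np.ones(len(n))]@im['R']; c=-im['R'].T@im['t'].reshape(3)
    return c+d*((h-c[2])/d[:,2:])
def proj(im,X):
    r,_=cv2.Rodrigues(im['R']); return cv2.projectPoints(np.array(X,float).reshape(-1,3),r,im['t'].reshape(3),im['camera_matrix'],im['dist'])[0].reshape(-1,2)
E
python3 - <<'E'
from h import *
for n in ['scene','side']:
    im=grab(n,n+'0.png'); print(n,(-im['R'].T@im['t'].reshape(3)).round(3),im['camera_matrix'][0,0])
    print((im['z_map']==0).mean())
s=ctrl.read_state(); print({k:np.round(v,3) for k,v in s.items()})
E
```

```text
scene [ 1.301 -0.229  0.777] 552.3524469850204
0.00484375
side [0.032 0.631 0.693] 548.414943325352
0.003984375
{'clock': np.float64(0.1), 'joint_pos': array([-0.817,  0.359,  0.011, -0.   , -1.224, -0.288]), 'joint_velocities': array([-0.   , -0.001,  0.002,  0.002, -0.001, -0.   ]), 'joint_torque': array([-1.0000e-03, -5.8477e+01,  2.9411e+01,  6.9550e+00, -3.0000e-03,
       -0.0000e+00]), 'position': array([ 0.303, -0.603,  0.303]), 'ee_rot': array([-0.231,  0.973,  0.001, -0.   ]), 'wrist_force': array([ 0.885, -0.355, -0.659]), 'wrist_torque': array([-0.003, -0.003,  0.004]), 'finger_force': np.float64(0.0), 'finger_gap': np.float64(1.0)}
```

View pics/scene0.png

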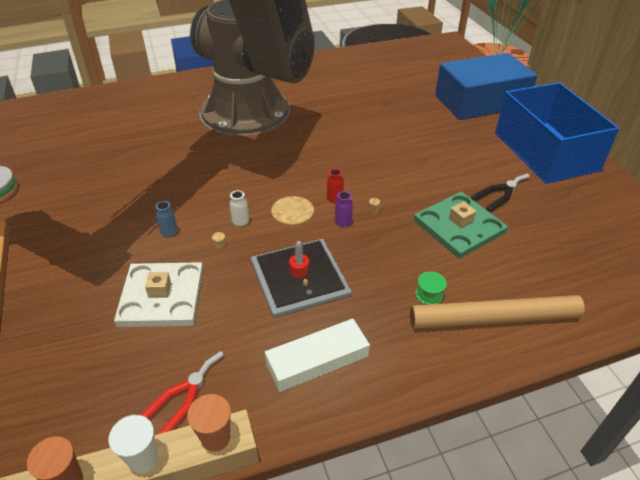

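View pics/side0.png

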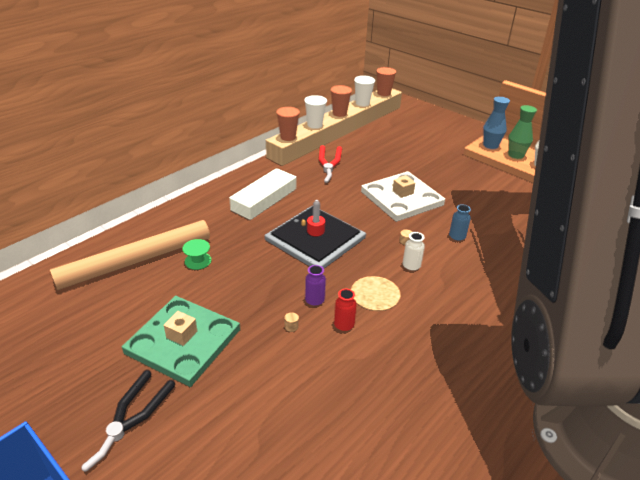

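The scene picture shows the stand at (300,275) with the collar on it. The brass pin is at about (305,283) and the dark blank farther out at (309,292). The white board is at (160,293) and the green board at (460,222). The vases present are blue (167,219), white (239,209) and red (335,187), with the purple decoy at (344,210). The side view agrees.

```bash
cat > m1.py <<'E'
from h import *
for n in ['scene','side']:
    im=grab(n); X=points(im); hsv=cv2.cvtColor(im['color'],cv2.COLOR_BGR2HSV); H,S,V=[hsv[...,i].astype(int) for i in range(3)]
    x,y,z=X[...,0],X[...,1],X[...,2]
    roi=(x>0.35)&(x<0.9)&(y>-0.5)&(y<0.45)
    masks=dict(red=((H<6)|(H>172))&(S>170)&(z>.01),purple=(H>130)&(H<160)&(S>80)&(z>.01),blue=(H>95)&(H<115)&(S>60)&(z>.01)&(y<0.2),
      white=(S<60)&(V>130)&(z>.022)&(z<.1),spool=(H>50)&(H<70)&(S>180)&(z>.005),whiteboard=(S<60)&(V>130)&(z>.010)&(z<.022),
      greenb=(H>65)&(H<90)&(S>80)&(z>.010)&(z<.024),seat=(V<60)&(z>.015)&(z<.026),brass=(H>8)&(H<25)&(S>120)&(z>.024)&(z<.036),hub=(H>10)&(H<30)&(z>.042)&(z<.052)&(S<200),
      cork=(z>.014)&(z<.03)&(H>10)&(H<30)&(V>120),coaster=(z>-.003)&(z<.006)&(H>12)&(H<28)&(V>170))
    print(n)
    for k,m in masks.items():
        c,l,st,ce=cv2.connectedComponentsWithStats((m&roi).astype(np.uint8))
        for i in range(1,c):
            if st[i,4]<(5 if k=='brass' else 25): continue
            q=l==i; P=X[q]; top=P[P[:,2]>np.nanpercentile(P[:,2],98)-.006]
            extra=''
            if k in('seat','whiteboard','greenb','hub') and st[i,4]>60:
                r=cv2.minAreaRect((P[:,:2]*1000).astype(np.float32)); extra=('rect',np.round(r[0],1),np.round(r[1],1),round(r[2],1))
            print(k,ce[i].round(),st[i,4],'mean',P.mean(0).round(4),'topz',np.percentile(P[:,2],98).round(4),'top',((top.min(0)+top.max(0))/2).round(4)[:2],*extra)
E
python3 m1.py
```

```text
scene
red [335. 185.] 335 mean [0.4395 0.0981 0.0457] topz 0.0732 top [0.4306 0.103 ]
red [299. 267.] 311 mean [ 0.6371 -0.0416  0.0391] topz 0.0501 top [ 0.6314 -0.0387]
red [173. 403.] 855 mean [ 0.8267 -0.3017  0.014 ] topz 0.0174 top [ 0.8315 -0.3064]
purple [343. 209.] 425 mean [0.5167 0.0897 0.0435] topz 0.0726 top [0.507  0.0936]
blue [166. 219.] 398 mean [ 0.4348 -0.257   0.0434] topz 0.0722 top [ 0.4246 -0.2573]
white [238. 206.] 353 mean [ 0.4475 -0.111   0.0492] topz 0.0725 top [ 0.4355 -0.1089]
white [316. 351.] 3444 mean [ 0.8165 -0.0678  0.0334] topz 0.0367 top [ 0.8128 -0.0655]
whiteboard [240. 219.] 68 mean [ 0.4513 -0.1116  0.0163] topz 0.0217 top [ 0.4492 -0.1111] rect [ 449.7 -112.6] [31.7 13.6] 75.5
whiteboard [300. 286.] 826 mean [ 0.6601 -0.0469  0.0133] topz 0.0169 top [ 0.6296 -0.0393] rect [630.5 -39.1] [151.3 149.4] 2.0
whiteboard [160. 294.] 2941 mean [ 0.6004 -0.2935  0.0155] topz 0.0188 top [ 0.5925 -0.2927] rect [ 591.9 -293.5] [138.1 141.4] 73.0
whiteboard [318. 370.] 415 mean [ 0.8401 -0.0727  0.0161] topz 0.0218 top [ 0.8236 -0.0648] rect [839.3 -70.7
[... 6283 characters left out ...]
pz 0.0189 top [ 0.6131 -0.2278]
cork [402. 192.] 123 mean [ 0.5879 -0.2829  0.0229] topz 0.0298 top [ 0.5933 -0.2856]
cork [128. 260.] 1113 mean [0.8166 0.277  0.023 ] topz 0.0297 top [0.8161 0.2639]
cork [405. 234.] 89 mean [ 0.4926 -0.161   0.0206] topz 0.0241 top [ 0.4923 -0.1648]
cork [412. 261.] 115 mean [ 0.4325 -0.0978  0.022 ] topz 0.0296 top [ 0.4353 -0.102 ]
cork [291. 319.] 160 mean [0.4902 0.1726 0.0221] topz 0.0263 top [0.4919 0.1702]
cork [181. 337.] 156 mean [0.586  0.3258 0.0241] topz 0.0294 top [0.591  0.3192]
coaster [236. 211.] 31 mean [0.8189 0.0118 0.003 ] topz 0.0059 top [0.8185 0.0095]
coaster [376. 293.] 1292 mean [0.4388 0.0033 0.0028] topz 0.0053 top [0.4407 0.0018]
```

```bash
cat > plan.py <<'E'
from h import *
from scipy.spatial.transform import Rotation as Ro
import json,math
def plan(targets,g,cm=4.0,start=None):
    """targets: list of (x,y,z,ydeg[,cm per row]); tool straight down, tool y axis at world angle ydeg (mod 180)"""
    s=ctrl.read_state(); p=np.array(s['position'])*100; R=Ro.from_quat(s['ee_rot'])
    rows=[]
    for t in targets:
        q=np.array(t[:3])*100; c=t[4] if len(t)>4 else cm
        y=R.as_matrix()[:,1]; a0=math.degrees(math.atan2(y[1],y[0]))
        da=(t[3]-a0+90)%180-90
        yy=math.radians(a0+da); Y=np.array([math.cos(yy),math.sin(yy),0]); Z=np.array([0,0,-1.]); M=np.c_[np.cross(Y,Z),Y,Z]
        rv=(R.inv()*Ro.from_matrix(M)).as_rotvec(degrees=True)
        n=max(1,math.ceil(np.linalg.norm(q-p)/c),math.ceil(np.linalg.norm(rv)/7))
        for k in range(n):
            rows.append((R.inv().apply((q-p)/n).round(2).tolist(),(rv/n).round(1).tolist()))
            R=R*Ro.from_rotvec(rv/n,degrees=True)
        p=q; R=Ro.from_matrix(M)
    for i in range(0,len(rows),8):
        b=rows[i:i+8]; print(json.dumps({"linear":[r[0] for r in b],"delta_rot":[r[1] for r in b],"gripper":[g]*len(b)}))
E
python3 - <<'E'
from plan import *
plan([(.6298,-.0383,.25,91.7)],1)
im=grab('scene')
for a in (-17,73,163,253):
    r=math.radians(a); print(a,proj(im,[.5928+.034*math.cos(r),-.2925+.034*math.sin(r),.017]).round())
w=grab('wrist'); print((-w['R'].T@w['t'].reshape(3)).round(3), w['R'].round(2).tolist())
E
```

```text
{"linear": [[-3.21, 2.1, 0.32], [-3.15, 2.19, 0.32], [-3.1, 2.27, 0.32], [-3.04, 2.34, 0.32], [-2.98, 2.42, 0.32], [-2.91, 2.5, 0.32], [-2.85, 2.57, 0.31], [-2.78, 2.64, 0.31]], "delta_rot": [[0.0, -0.0, 1.5], [0.0, -0.0, 1.5], [0.0, -0.0, 1.5], [0.0, -0.0, 1.5], [0.0, -0.0, 1.5], [0.0, -0.0, 1.5], [0.0, -0.0, 1.5], [0.0, -0.0, 1.5]], "gripper": [1, 1, 1, 1, 1, 1, 1, 1]}
{"linear": [[-2.71, 2.71, 0.31], [-2.64, 2.78, 0.31], [-2.57, 2.85, 0.31], [-2.5, 2.91, 0.31], [-2.42, 2.98, 0.31], [-2.34, 3.04, 0.31], [-2.26, 3.1, 0.31], [-2.18, 3.15, 0.31]], "delta_rot": [[0.0, -0.0, 1.5], [0.0, -0.0, 1.5], [0.0, -0.0, 1.5], [0.0, -0.0, 1.5], [0.0, -0.0, 1.5], [0.0, -0.0, 1.5], [0.0, -0.0, 1.5], [0.0, -0.0, 1.5]], "gripper": [1, 1, 1, 1, 1, 1, 1, 1]}
{"linear": [[-2.1, 3.21, 0.31]], "delta_rot": [[0.0, -0.0, 1.5]], "gripper": [1]}
-17 [[156. 304.]]
73 [[178. 290.]]
163 [[163. 276.]]
253 [[141. 290.]]
[ 0.239 -0.634  0.373] [[-0.45, 0.89, 0.0], [0.86, 0.43, 0.28], [0.25, 0.13, -0.96]]
```

Emit:
send_rows --linear '[[-3.2,2.1,0.3],[-3.15,2.2,0.3],[-3.1,2.25,0.3],[-3.05,2.35,0.3],[-3.0,2.4,0.3],[-2.9,2.5,0.3],[-2.85,2.55,0.3],[-2.8,2.65,0.3]]' --delta_rot '[[0,0,1.5],[0,0,1.5],[0,0,1.5],[0,0,1.5],[0,0,1.5],[0,0,1.5],[0,0,1.5],[0,0,1.5]]' --gripper '[1,1,1,1,1,1,1,1]'

```text
clock: 0.97
position: [0.4584, -0.3362, 0.28]
ee_rot: [-0.127, 0.992, -0.0, 0.0]
wrist_force: [0.7, -0.8, -0.5]
finger_gap: 1.001
finger_force: 0.0
```

Emit:
send_rows --linear '[[-2.7,2.7,0.3],[-2.65,2.8,0.3],[-2.55,2.85,0.3],[-2.5,2.9,0.3],[-2.4,3.0,0.3],[-2.35,3.05,0.3],[-2.25,3.1,0.3],[-2.2,3.15,0.3]]' --delta_rot '[[0,0,1.5],[0,0,1.5],[0,0,1.5],[0,0,1.5],[0,0,1.5],[0,0,1.5],[0,0,1.5],[0,0,1.5]]' --gripper '[1,1,1,1,1,1,1,1]'

```text
clock: 1.63
position: [0.6134, -0.0711, 0.256]
ee_rot: [-0.023, 1.0, 0.0, 0.0]
wrist_force: [1.1, -1.0, -0.3]
finger_gap: 1.0
finger_force: 0.0
```

Emit:
send_rows --linear '[[-2.1,3.2,0.3],[0,0,0],[0,0,0],[0,0,0]]' --delta_rot '[[0,0,1.5],[0,0,0],[0,0,0],[0,0,0]]' --gripper '[1,1,1,1]'

```text
clock: 1.97
position: [0.6321, -0.0399, 0.2526]
ee_rot: [-0.011, 1.0, -0.0, -0.0]
wrist_force: [-0.3, -1.1, 0.8]
finger_gap: 1.0
finger_force: 0.0
```

Run:
```python
from plan import *
s=ctrl.read_state(); print(s['position'],Ro.from_quat(s['ee_rot']).as_matrix().round(3).tolist(),s['wrist_force'],s['clock'])
im=grab('wrist','w1.png'); X=points(im); z=X[...,2]
hsv=cv2.cvtColor(im['color'],cv2.COLOR_BGR2HSV)
t=(z>.09)&(z<.1)&(abs(X[...,0]-.63)<.03)&(abs(X[...,1]+.038)<.03); print('shaft top',t.sum(),np.nanmedian(X[t],0))
print(proj(im,[[.6298,-.0383,.096],[.6638,-.0373,.032],[.6298,-.0383,.048]]).round())
```

```text
[ 0.63206429 -0.03988032  0.25255013] [[-1.0, -0.022, -0.001], [-0.022, 1.0, -0.0], [0.001, -0.0, -1.0]] [-0.30480495 -1.08050571  0.84248484] 1.9667
shaft top 211 [ 0.62738518 -0.0384983   0.09293619]
[[324. 243.]
 [324. 259.]
 [324. 225.]]
```

View pics/w1.png

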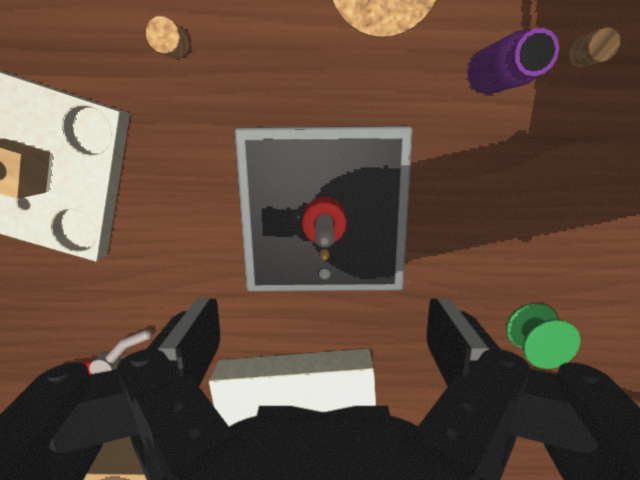

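The wrist view shows the shaft end at (324,245) inside the red collar at (324,220). The brass pin is at (324,256) and the blank screw at (325,274), so the pin is at the inner 34 mm place and the white board is the one to use. The spool is at (545,335).

Run:
```python
from plan import *
im=grab('wrist'); X=points(im); z=X[...,2]
hsv=cv2.cvtColor(im['color'],cv2.COLOR_BGR2HSV); H,S,V=[hsv[...,i].astype(int) for i in range(3)]
roi=(abs(X[...,0]-.63)<.09)&(abs(X[...,1]+.038)<.09)
m=roi&(z>.009)&(z<.026)
print('base',cv2.minAreaRect((X[m][:,:2]*1000).astype(np.float32)))
# outline of top edges in the image: contour on plane .016?
print('grey rim z',np.nanmedian(z[m&(S<40)&(V>100)]),'seat z',np.nanmedian(z[m&(V<80)]))
red=((H<6)|(H>172))&(S>150)&roi
top=red&(z>.044)&(z<.056); P=X[top]; print('collar top',top.sum(),(P.min(0)+P.max(0))/2,P.max(0)-P.min(0))
(c,r)=cv2.minEnclosingCircle((P[:,:2]*1000).astype(np.float32)); print(c,r)
sh=roi&(z>.060); q=X[sh]
for a in (.06,.07,.08,.09):
    k=(q[:,2]>a)&(q[:,2]<a+.01); print(a,k.sum(),q[k].mean(0).round(4),q[k].min(0)[:2].round(4),q[k].max(0)[:2].round(4))
b=(H>8)&(H<28)&(S>90)&roi; c,l,st,ce=cv2.connectedComponentsWithStats(b.astype(np.uint8)); 
for i in range(1,c):
    if st[i,4]>15: print('brass',ce[i],st[i,4],onplane(im,ce[i],.030).round(4),np.nanmax(z[l==i]))
plan([(.63,-.0385,.13,91.7),(.63,-.0385,.102,91.7,1.4)],1)
```

```text
base ((628.2664794921875, -38.78273010253906), (149.7019500732422, 150.34765625), 1.6992579698562622)
grey rim z 0.013760133477209644 seat z 0.019798898775742826
collar top 930 [ 0.627567   -0.03844952  0.0468402 ] [0.0338299  0.03473797 0.00557807]
(628.2355346679688, -38.77741241455078) 17.87502670288086
0.06 54 [ 0.6229 -0.039   0.0649] [ 0.6214 -0.0457] [ 0.6285 -0.0322]
0.07 63 [ 0.623  -0.0387  0.0751] [ 0.6213 -0.0456] [ 0.6281 -0.0317]
0.08 143 [ 0.6253 -0.0387  0.0869] [ 0.6212 -0.0454] [ 0.6353 -0.0319]
0.09 205 [ 0.6275 -0.0388  0.0932] [ 0.6228 -0.0438] [ 0.6339 -0.0334]
brass [325.25842818 191.82785908] 9225 [[ 0.6057 -0.0383  0.03  ]] 0.011685605374311316
brass [324.97752809 254.06741573] 89 [[ 0.6604 -0.0373  0.03  ]] 0.03280881493749467
brass [429.37837838 307.62162162] 37 [[0.7103 0.0595 0.03  ]] 0.19831153788271597
brass [177.83333333 313.5       ] 18 [[ 0.7209 -0.1716  0.03  ]] 0.20597106535588852
brass [472.72 317.  ] 25 [[0.719  0.1005 0.03  ]] 0.20931293380685465
brass [156.45652174 335.30434783] 46 [[ 0.7441 -0.1939  0.03  ]] 0.23394166882962977
brass [426.4814
[... 181 characters left out ...]
.7472 0.1274 0.03  ]] 0.2340680406700906
brass [128.88235294 354.58823529] 17 [[ 0.7656 -0.2226  0.03  ]] 0.23831209431130487
brass [521.42105263 357.31578947] 19 [[0.761  0.1531 0.03  ]] 0.24074870873248544
brass [ 59.35294118 364.88235294] 17 [[ 0.7783 -0.291   0.03  ]] 0.2415430009743846
brass [403.97368421 419.86842105] 38 [[0.8369 0.0469 0.03  ]] 0.25919233134181013
{"linear": [[0.04, 0.06, 3.08], [0.04, 0.06, 3.08], [0.04, 0.06, 3.08], [0.04, 0.06, 3.08], [0.0, 0.0, 0.93], [0.0, 0.0, 0.93], [0.0, 0.0, 0.93]], "delta_rot": [[-0.0, -0.0, -0.1], [-0.0, -0.0, -0.1], [-0.0, -0.0, -0.1], [-0.0, -0.0, -0.1], [0.0, 0.0, 0.0], [0.0, 0.0, 0.0], [0.0, 0.0, 0.0]], "gripper": [1, 1, 1, 1, 1, 1, 1]}
```

Emit:
send_rows --linear '[[0.1,0.05,3.0],[0.1,0.05,3.0],[0.1,0.03,3.0],[0,0,2.5],[0,0,1.5],[0,0,1.0],[0,0,1.0],[0,0,0]]' --delta_rot '[[0,0,0],[0,0,0],[0,0,0],[0,0,0],[0,0,0],[0,0,0],[0,0,0],[0,0,0]]' --gripper '[1,1,1,1,1,1,1,1]'

```text
clock: 2.73
position: [0.6285, -0.0396, 0.1016]
ee_rot: [-0.01, 1.0, -0.0, -0.001]
wrist_force: [-0.2, -0.1, 0.2]
finger_gap: 1.001
finger_force: 0.0
```

Emit:
send_rows --linear '[[0,0,0],[0,0,0],[0,0,0],[0,0,0],[0,0,0],[0,0,0],[0,0,0],[0,0,0]]' --delta_rot '[[0,0,0],[0,0,0],[0,0,0],[0,0,0],[0,0,0],[0,0,0],[0,0,0],[0,0,0]]' --gripper '[0.3,0.3,0.3,0.3,0.3,0.3,0.3,0.3]'

```text
clock: 3.4
position: [0.63, -0.0386, 0.1042]
ee_rot: [-0.011, 1.0, 0.0, 0.001]
wrist_force: [-1.2, 0.0, 6.8]
finger_gap: 0.383
finger_force: 60.4
```

Emit:
send_rows --linear '[[0,0,-1],[0,0,-2],[0,0,-3],[0,0,-3],[0,0,-3],[0,0,0]]' --delta_rot '[[0,0,0],[0,0,0],[0,0,0],[0,0,0],[0,0,0],[0,0,0]]' --gripper '[0.3,0.3,0.3,0.3,0.3,0.3]'

```text
clock: 3.9
position: [0.6319, -0.0387, 0.2304]
ee_rot: [-0.011, 1.0, 0.0, 0.005]
wrist_force: [2.4, 0.7, -0.5]
finger_gap: 0.386
finger_force: 61.1
```

Run:
```python
from plan import *
s=ctrl.read_state(); print(s['position'],s['finger_gap'],s['finger_force'],s['wrist_force'])
plan([(.4385,.0032,.215,91.3),(.4385,.0032,.105,91.3,2.5),(.4385,.0032,.090,91.3,.5)],.3)
```

```text
[ 0.63185819 -0.03871661  0.23038543] 0.38635462664558734 61.13515435718 [ 2.43261946  0.65663631 -0.45218644]
{"linear": [[3.85, 0.92, 0.27], [3.85, 0.92, 0.28], [3.85, 0.92, 0.29], [3.85, 0.92, 0.29], [3.85, 0.93, 0.3], [0.0, 0.0, 2.2], [0.0, 0.0, 2.2], [0.0, 0.0, 2.2]], "delta_rot": [[0.0, 0.1, -0.0], [0.0, 0.1, -0.0], [0.0, 0.1, -0.0], [0.0, 0.1, -0.0], [0.0, 0.1, -0.0], [0.0, 0.0, 0.0], [0.0, 0.0, 0.0], [0.0, 0.0, 0.0]], "gripper": [0.3, 0.3, 0.3, 0.3, 0.3, 0.3, 0.3, 0.3]}
{"linear": [[0.0, 0.0, 2.2], [0.0, 0.0, 2.2], [0.0, 0.0, 0.5], [0.0, 0.0, 0.5], [0.0, 0.0, 0.5]], "delta_rot": [[0.0, 0.0, 0.0], [0.0, 0.0, 0.0], [0.0, 0.0, 0.0], [0.0, 0.0, 0.0], [0.0, 0.0, 0.0]], "gripper": [0.3, 0.3, 0.3, 0.3, 0.3]}
```

Emit:
send_rows --linear '[[3.8,0.9,0],[3.8,0.9,0],[3.8,0.9,0],[3.8,0.9,0],[3.8,0.9,0],[0,0,1],[0,0,3],[0,0,3]]' --delta_rot '[[0,0,0],[0,0,0],[0,0,0],[0,0,0],[0,0,0],[0,0,0],[0,0,0],[0,0,0]]' --gripper '[0.3,0.3,0.3,0.3,0.3,0.3,0.3,0.3]'

```text
clock: 4.57
position: [0.4389, 0.003, 0.1544]
ee_rot: [-0.011, 1.0, 0.001, 0.003]
wrist_force: [0.8, 0.3, -1.6]
finger_gap: 0.387
finger_force: 61.1
```

Emit:
send_rows --linear '[[0,0,2],[0,0,2],[0,0,1],[0,0,0],[0,0,0],[0,0,0]]' --delta_rot '[[0,0,0],[0,0,0],[0,0,0],[0,0,0],[0,0,0],[0,0,0]]' --gripper '[0.3,0.3,0.3,0.3,0.3,0.3]'

```text
clock: 5.07
position: [0.4389, 0.0025, 0.1038]
ee_rot: [-0.01, 1.0, 0.0, 0.001]
wrist_force: [-0.5, -0.6, -1.2]
finger_gap: 0.386
finger_force: 61.1
```

Emit:
send_rows --linear '[[0,0,0.5],[0,0,0.5],[0,0,0.3],[0,0,0.2],[0,0,0],[0,0,0]]' --delta_rot '[[0,0,0],[0,0,0],[0,0,0],[0,0,0],[0,0,0],[0,0,0]]' --gripper '[0.3,0.3,0.3,0.3,0.3,0.3]'

```text
clock: 5.57
position: [0.4383, 0.0022, 0.0878]
ee_rot: [-0.01, 1.0, -0.0, -0.0]
wrist_force: [0.0, -0.5, -1.3]
finger_gap: 0.386
finger_force: 61.1
```

Emit:
send_rows --linear '[[0,0,0.1],[0,0,0.1],[0,0,0],[0,0,0]]' --delta_rot '[[0,0,0],[0,0,0],[0,0,0],[0,0,0]]' --gripper '[0.3,0.3,0.3,0.3]'

```text
clock: 5.9
position: [0.4386, 0.0023, 0.0871]
ee_rot: [-0.011, 1.0, 0.0, 0.0]
wrist_force: [-6.6, 1.3, 18.9]
finger_gap: 0.391
finger_force: 63.4
```

Emit:
send_rows --linear '[[0,0,-0.1],[0,0,0],[0,0,0],[0,0,0],[0,0,-2],[0,0,-4],[0,0,-4],[0,0,-4]]' --delta_rot '[[0,0,0],[0,0,0],[0,0,0],[0,0,0],[0,0,0],[0,0,0],[0,0,0],[0,0,0]]' --gripper '[0.7,0.7,0.7,0.7,0.7,0.7,0.7,0.7]'

```text
clock: 6.57
position: [0.4378, 0.002, 0.2283]
ee_rot: [-0.01, 1.0, -0.0, -0.001]
wrist_force: [1.2, 0.5, -0.8]
finger_gap: 0.702
finger_force: 0.0
```

Emit:
send_rows --linear '[[0,0,-1],[0,0,0],[0,0,0]]' --delta_rot '[[0,0,0],[0,0,0],[0,0,0]]' --gripper '[1,1,1]'

```text
clock: 6.82
position: [0.4384, 0.0023, 0.2374]
ee_rot: [-0.01, 1.0, 0.001, 0.001]
wrist_force: [0.0, 0.7, -0.4]
finger_gap: 0.996
finger_force: 0.0
```

Run:
```python
from plan import *
s=ctrl.read_state(); print(s['position'],s['wrist_force'])
im=grab('wrist'); X=points(im); z=X[...,2]
hsv=cv2.cvtColor(im['color'],cv2.COLOR_BGR2HSV); H,S,V=[hsv[...,i].astype(int) for i in range(3)]
roi=(abs(X[...,0]-.4385)<.07)&(abs(X[...,1])<.06)
red=((H<6)|(H>172))&(S>150)&roi; P=X[red]; print(red.sum(),P.min(0),P.max(0)); P=P[P[:,2]>.026]; print(cv2.minEnclosingCircle((P[:,:2]*1000).astype(np.float32)))
plan([(.5928,-.2925,.25,73)],1)
```

```text
[0.43843932 0.00233918 0.23743145] [ 0.02020648  0.68590878 -0.42696055]
1400 [ 0.41930585 -0.01357885  0.00188905] [0.46302611 0.02233185 0.03294676]
((436.5673828125, 3.3440330028533936), 17.78147315979004)
{"linear": [[-1.65, -3.31, -0.15], [-1.77, -3.25, -0.15], [-1.88, -3.18, -0.15], [-1.99, -3.12, -0.15], [-2.1, -3.04, -0.15], [-2.21, -2.97, -0.15], [-2.31, -2.89, -0.15], [-2.41, -2.8, -0.15]], "delta_rot": [[0.0, -0.0, 2.0], [0.0, -0.0, 2.0], [0.0, -0.0, 2.0], [0.0, -0.0, 2.0], [0.0, -0.0, 2.0], [0.0, -0.0, 2.0], [0.0, -0.0, 2.0], [0.0, -0.0, 2.0]], "gripper": [1, 1, 1, 1, 1, 1, 1, 1]}
{"linear": [[-2.51, -2.72, -0.15]], "delta_rot": [[0.0, -0.0, 2.0]], "gripper": [1]}
```

Emit:
send_rows --linear '[[-1.65,-3.3,-0.15],[-1.75,-3.25,-0.15],[-1.9,-3.2,-0.15],[-2.0,-3.1,-0.15],[-2.1,-3.05,-0.15],[-2.2,-2.95,-0.15],[-2.3,-2.9,-0.15],[-2.4,-2.8,-0.15]]' --delta_rot '[[0,0,2],[0,0,2],[0,0,2],[0,0,2],[0,0,2],[0,0,2],[0,0,2],[0,0,2]]' --gripper '[1,1,1,1,1,1,1,1]'

```text
clock: 7.53
position: [0.5761, -0.2611, 0.2463]
ee_rot: [0.13, 0.992, 0.0, -0.002]
wrist_force: [1.0, 1.0, -0.7]
finger_gap: 0.997
finger_force: 0.0
```

Emit:
send_rows --linear '[[-2.5,-2.7,-0.15],[0,0,0],[0,0,0],[0,0,0],[0,0,0]]' --delta_rot '[[0,0,2],[0,0,0],[0,0,0],[0,0,0],[0,0,0]]' --gripper '[1,1,1,1,1]'

```text
clock: 7.95
position: [0.5927, -0.291, 0.2491]
ee_rot: [0.146, 0.989, 0.0, -0.001]
wrist_force: [0.1, -0.3, -0.3]
finger_gap: 0.996
finger_force: 0.0
```

Run:
```python
from plan import *
s=ctrl.read_state(); print(s['position'],s['wrist_force'],Ro.from_quat(s['ee_rot']).as_matrix()[:,1])
im=grab('wrist','w2.png'); X=points(im); z=X[...,2]
roi=(abs(X[...,0]-.593)<.12)&(abs(X[...,1]+.2925)<.12)
for k,m in dict(board=roi&(z>.008)&(z<.06),hub=roi&(z>.042)&(z<.052)).items():
    print(k,m.sum(),cv2.minAreaRect((X[m][:,:2]*1000).astype(np.float32)))
g=cv2.cvtColor(im['color'],cv2.COLOR_BGR2GRAY); m=roi&(z<.02)&(g<90)
m=m&(np.hypot(X[...,0]-.625,X[...,1]+.302)<.012); P=X[m]; print('pinhole',m.sum(), onplane(im,np.argwhere(m)[:,::-1].mean(0),.017) if m.sum() else '')
plan([(.5928,-.2925,.13,73),(.5928,-.2925,.095,73,1)],1)
```

```text
[ 0.59273943 -0.29103813  0.24914951] [ 0.08918819 -0.3246852  -0.29399242] [ 2.88607451e-01  9.57447513e-01 -3.11116050e-06]
board 18215 ((559.9825439453125, -272.5643310546875), (156.54518127441406, 208.00332641601562), 73.23287963867188)
hub 1759 ((590.9153442382812, -292.3948059082031), (35.9395866394043, 36.38063049316406), 73.5206298828125)
pinhole 29 [[ 0.62143719 -0.30122582  0.017     ]]
{"linear": [[-0.02, -0.05, 3.99], [-0.01, -0.05, 3.99], [-0.01, -0.05, 3.99], [0.0, 0.0, 0.88], [0.0, 0.0, 0.88], [0.0, 0.0, 0.88], [0.0, 0.0, 0.88]], "delta_rot": [[0.0, -0.0, 0.1], [0.0, -0.0, 0.1], [0.0, -0.0, 0.1], [0.0, 0.0, 0.0], [0.0, 0.0, 0.0], [0.0, 0.0, 0.0], [0.0, 0.0, 0.0]], "gripper": [1, 1, 1, 1, 1, 1, 1]}
```

View pics/w2.png

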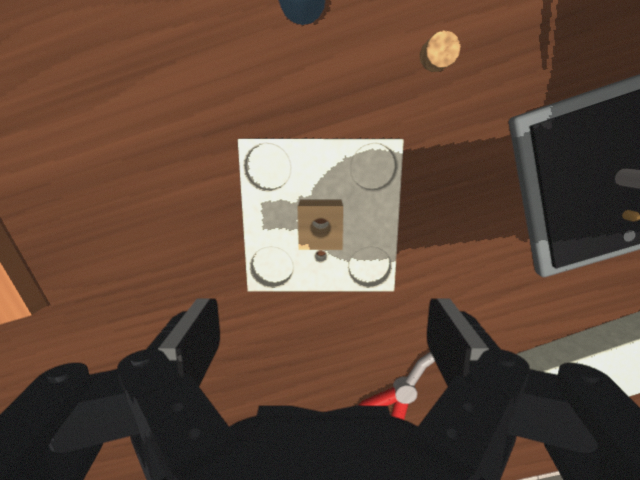

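The wrist view shows the white board square in view at (320,215), with its bore at (321,227) and its pin hole at (321,255), on the board's +x side. The tool is already in line with the hub.

Emit:
send_rows --linear '[[0.05,-0.1,3],[0,-0.1,4],[0,0,4],[0,0,2],[0,0,1.4],[0,0,1],[0,0,0],[0,0,0]]' --delta_rot '[[0,0,0],[0,0,0],[0,0,0],[0,0,0],[0,0,0],[0,0,0],[0,0,0],[0,0,0]]' --gripper '[1,1,1,1,1,1,1,1]'

```text
clock: 8.67
position: [0.5926, -0.2931, 0.0969]
ee_rot: [0.146, 0.989, -0.0, 0.0]
wrist_force: [1.1, -0.0, 1.0]
finger_gap: 0.999
finger_force: 0.0
```

Emit:
send_rows --linear '[[0,0,0],[0,0,0],[0,0,0],[0,0,0],[0,0,0],[0,0,0],[0,0,0],[0,0,0]]' --delta_rot '[[0,0,0],[0,0,0],[0,0,0],[0,0,0],[0,0,0],[0,0,0],[0,0,0],[0,0,0]]' --gripper '[0.3,0.3,0.3,0.3,0.3,0.3,0.3,0.3]'

```text
clock: 9.33
position: [0.5929, -0.2937, 0.0975]
ee_rot: [0.146, 0.989, -0.0, 0.001]
wrist_force: [-0.4, 1.6, 6.2]
finger_gap: 0.411
finger_force: 62.4
```

Emit:
send_rows --linear '[[0,0,0],[0,0,0],[0,0,0]]' --delta_rot '[[0,0,0],[0,0,0],[0,0,0]]' --gripper '[0.3,0.3,0.3]'

```text
clock: 9.58
position: [0.5929, -0.2937, 0.0975]
ee_rot: [0.146, 0.989, -0.0, 0.001]
wrist_force: [-1.4, 1.8, 5.3]
finger_gap: 0.408
finger_force: 62.4
```

Emit:
send_rows --linear '[[0,0,-0.5],[0,0,-1],[0,0,-2],[0,0,-3],[0,0,-3],[0,0,-3],[0,0,-1],[0,0,0]]' --delta_rot '[[0,0,0],[0,0,0],[0,0,0],[0,0,0],[0,0,0],[0,0,0],[0,0,0],[0,0,0]]' --gripper '[0.3,0.3,0.3,0.3,0.3,0.3,0.3,0.3]'

```text
clock: 10.25
position: [0.5935, -0.294, 0.2352]
ee_rot: [0.146, 0.989, -0.0, 0.003]
wrist_force: [0.5, 0.8, -4.1]
finger_gap: 0.409
finger_force: 61.3
```

Emit:
send_rows --linear '[[0,0,0],[0,0,0],[0,0,0],[0,0,0]]' --delta_rot '[[0,0,0],[0,0,0],[0,0,0],[0,0,0]]' --gripper '[0.3,0.3,0.3,0.3]'

```text
clock: 10.58
position: [0.5917, -0.2934, 0.2294]
ee_rot: [0.146, 0.989, 0.0, -0.002]
wrist_force: [0.3, 0.4, -4.2]
finger_gap: 0.409
finger_force: 61.2
```

Run:
```python
from plan import *
s=ctrl.read_state(); print(s['position'],s['wrist_force'],s['finger_gap'],s['finger_force'])
plan([(.6304,-.0388,.232,91.7)],.3,cm=3)
```

```text
[ 0.59168778 -0.29341569  0.22939253] [ 0.34836201  0.43787665 -4.15307997] 0.4091899343921719 61.24639302492142
{"linear": [[0.41, 2.83, -0.03], [0.31, 2.85, -0.03], [0.2, 2.85, -0.03], [0.1, 2.86, -0.03], [-0.0, 2.86, -0.03], [-0.11, 2.86, -0.03], [-0.21, 2.85, -0.03], [-0.31, 2.84, -0.03]], "delta_rot": [[0.0, -0.0, -2.1], [0.0, -0.0, -2.1], [0.0, -0.0, -2.1], [0.0, -0.0, -2.1], [0.0, -0.0, -2.1], [0.0, -0.0, -2.1], [0.0, -0.0, -2.1], [0.0, -0.0, -2.1]], "gripper": [0.3, 0.3, 0.3, 0.3, 0.3, 0.3, 0.3, 0.3]}
{"linear": [[-0.41, 2.83, -0.03]], "delta_rot": [[0.0, -0.0, -2.1]], "gripper": [0.3]}
```

Emit:
send_rows --linear '[[0.4,2.85,0],[0.3,2.85,0],[0.2,2.85,0],[0.1,2.85,0],[0,2.85,0],[-0.1,2.85,0],[-0.2,2.85,0],[-0.3,2.85,0]]' --delta_rot '[[0,0,-2],[0,0,-2],[0,0,-2],[0,0,-2],[0,0,-2],[0,0,-2],[0,0,-2],[0,0,-2]]' --gripper '[0.3,0.3,0.3,0.3,0.3,0.3,0.3,0.3]'

```text
clock: 11.25
position: [0.6272, -0.0662, 0.2304]
ee_rot: [0.006, 1.0, -0.0, -0.001]
wrist_force: [-0.0, 0.6, -3.9]
finger_gap: 0.407
finger_force: 61.5
```

Emit:
send_rows --linear '[[-0.4,2.8,0],[0,0,0],[0,0,0],[0,0,0],[0,0,0],[0,0,0],[0,0,0],[0,0,0]]' --delta_rot '[[0,0,-2.5],[0,0,0],[0,0,0],[0,0,0],[0,0,0],[0,0,0],[0,0,0],[0,0,0]]' --gripper '[0.3,0.3,0.3,0.3,0.3,0.3,0.3,0.3]'

```text
clock: 11.92
position: [0.6317, -0.0403, 0.2314]
ee_rot: [-0.014, 1.0, -0.0, -0.0]
wrist_force: [-0.0, 0.2, -4.0]
finger_gap: 0.412
finger_force: 61.6
```

Emit:
send_rows --linear '[[0,0,0],[0,0,0],[0,0,0],[0,0,0],[0,0,0],[0,0,0],[0,0,0],[0,0,0]]' --delta_rot '[[0,0,0],[0,0,0],[0,0,0],[0,0,0],[0,0,0],[0,0,0],[0,0,0],[0,0,0]]' --gripper '[0.3,0.3,0.3,0.3,0.3,0.3,0.3,0.3]'

```text
clock: 12.58
position: [0.6318, -0.0395, 0.2314]
ee_rot: [-0.015, 1.0, -0.0, -0.0]
wrist_force: [-0.4, 0.3, -4.2]
finger_gap: 0.409
finger_force: 61.6
```

Run:
```python
from plan import *
s=ctrl.read_state(); print(s['position'],s['wrist_force'],s['finger_gap'],Ro.from_quat(s['ee_rot']).as_euler('xyz',degrees=True))
for n in ('wrist','side','scene'):
    im=grab(n,'b_'+n+'.png'); X=points(im); z=X[...,2]-(s['position'][2]-.0975)
    roi=(abs(X[...,0]-.63)<.09)&(abs(X[...,1]+.0388)<.09)
    m=roi&(z>.006)&(z<.020); print(n,m.sum(),cv2.minAreaRect((X[m][:,:2]*1000).astype(np.float32)))
plan([(.6304,-.0388,.2,91.7)],.3)
```

```text
[ 0.63180951 -0.03954154  0.23137446] [-0.40033354  0.26719642 -4.24509855] 0.40907749329393234 [-1.79999674e+02 -1.75405717e-03 -1.78307378e+02]
wrist 44349 ((630.3455200195312, -38.74286651611328), (136.5254669189453, 137.4506072998047), 1.6176241636276245)
side 2313 ((632.135498046875, -39.512413024902344), (139.5358123779297, 141.37664794921875), 1.7077066898345947)
scene 3029 ((630.662109375, -38.837135314941406), (140.4706573486328, 137.1342315673828), 1.9534986019134521)
{"linear": [[0.14, 0.08, 3.14]], "delta_rot": [[0.0, 0.0, -0.0]], "gripper": [0.3]}
```

Emit:
send_rows --linear '[[0.16,0.07,1],[0,0,1],[0,0,1],[0,0,0.5],[0,0,0],[0,0,0],[0,0,0],[0,0,0]]' --delta_rot '[[0,0,0],[0,0,0],[0,0,0],[0,0,0],[0,0,0],[0,0,0],[0,0,0],[0,0,0]]' --gripper '[0.3,0.3,0.3,0.3,0.3,0.3,0.3,0.3]'

```text
clock: 13.4
position: [0.6306, -0.0389, 0.1969]
ee_rot: [-0.015, 1.0, 0.0, 0.0]
wrist_force: [0.1, 0.0, -4.2]
finger_gap: 0.407
finger_force: 61.7
```

Emit:
send_rows --linear '[[0,0,0.2],[0,0,0.2],[0,0,0.2],[0,0,0.1],[0,0,0],[0,0,0],[0,0,0]]' --delta_rot '[[0,0,0],[0,0,0],[0,0,0],[0,0,0],[0,0,0],[0,0,0],[0,0,0]]' --gripper '[0.3,0.3,0.3,0.3,0.3,0.3,0.3]'

```text
clock: 13.98
position: [0.6302, -0.0389, 0.1894]
ee_rot: [-0.015, 1.0, 0.0, 0.0]
wrist_force: [0.1, 0.5, -4.5]
finger_gap: 0.406
finger_force: 61.7
```

Emit:
send_rows --linear '[[0,0,0.2],[0,0,0.2],[0,0,0.2],[0,0,0],[0,0,0]]' --delta_rot '[[0,0,0],[0,0,0],[0,0,0],[0,0,0],[0,0,0]]' --gripper '[0.3,0.3,0.3,0.3,0.3]'

```text
clock: 14.4
position: [0.6301, -0.0389, 0.1832]
ee_rot: [-0.015, 1.0, -0.0, -0.0]
wrist_force: [-0.4, -1.4, -4.0]
finger_gap: 0.411
finger_force: 61.7
```

Emit:
send_rows --linear '[[0,0,0.2],[0,0,0.2],[0,0,0.2],[0,0,0],[0,0,0]]' --delta_rot '[[0,0,0],[0,0,0],[0,0,0],[0,0,0],[0,0,0]]' --gripper '[0.3,0.3,0.3,0.3,0.3]'

```text
clock: 14.82
position: [0.6301, -0.039, 0.1772]
ee_rot: [-0.015, 1.0, -0.0, -0.0]
wrist_force: [0.3, -0.1, -3.9]
finger_gap: 0.407
finger_force: 61.7
```

Emit:
send_rows --linear '[[0,0,0.5],[0,0,0.7],[0,0,0.8],[0,0,0.8],[0,0,0.7],[0,0,0.5],[0,0,0],[0,0,0]]' --delta_rot '[[0,0,0],[0,0,0],[0,0,0],[0,0,0],[0,0,0],[0,0,0],[0,0,0],[0,0,0]]' --gripper '[0.3,0.3,0.3,0.3,0.3,0.3,0.3,0.3]'

```text
clock: 15.48
position: [0.6301, -0.039, 0.1369]
ee_rot: [-0.015, 1.0, -0.0, -0.0]
wrist_force: [0.7, 0.1, -4.1]
finger_gap: 0.412
finger_force: 61.7
```

Emit:
send_rows --linear '[[0,0,0.2],[0,0,0.2],[0,0,0.2],[0,0,0.2],[0,0,0.1],[0,0,0],[0,0,0],[0,0,0]]' --delta_rot '[[0,0,0],[0,0,0],[0,0,0],[0,0,0],[0,0,0],[0,0,0],[0,0,0],[0,0,0]]' --gripper '[0.3,0.3,0.3,0.3,0.3,0.3,0.3,0.3]'

```text
clock: 16.15
position: [0.6302, -0.0389, 0.1285]
ee_rot: [-0.015, 1.0, 0.0, 0.0]
wrist_force: [-0.2, 0.3, -3.7]
finger_gap: 0.405
finger_force: 61.7
```

Emit:
send_rows --linear '[[0,0,0.1],[0,0,0.1],[0,0,0.1],[0,0,0],[0,0,0]]' --delta_rot '[[0,0,0],[0,0,0],[0,0,0],[0,0,0],[0,0,0]]' --gripper '[0.3,0.3,0.3,0.3,0.3]'

```text
clock: 16.57
position: [0.6301, -0.039, 0.1253]
ee_rot: [-0.015, 1.0, -0.0, -0.0]
wrist_force: [0.1, 0.6, -3.6]
finger_gap: 0.412
finger_force: 61.7
```

Emit:
send_rows --linear '[[0,0,0.1],[0,0,0.1],[0,0,0],[0,0,0]]' --delta_rot '[[0,0,0],[0,0,0],[0,0,0],[0,0,0]]' --gripper '[0.3,0.3,0.3,0.3]'

```text
clock: 16.9
position: [0.6301, -0.039, 0.1233]
ee_rot: [-0.015, 1.0, -0.0, -0.0]
wrist_force: [-0.3, -0.2, -3.5]
finger_gap: 0.409
finger_force: 61.7
```

Emit:
send_rows --linear '[[0,0,0.1],[0,0,0.1],[0,0,0.1],[0,0,0.1],[0,0,0.1],[0,0,0],[0,0,0]]' --delta_rot '[[0,0,0],[0,0,0],[0,0,0],[0,0,0],[0,0,0],[0,0,0],[0,0,0]]' --gripper '[0.3,0.3,0.3,0.3,0.3,0.3,0.3]'

```text
clock: 17.48
position: [0.6301, -0.0389, 0.1183]
ee_rot: [-0.015, 1.0, -0.0, -0.0]
wrist_force: [0.3, -0.6, -3.2]
finger_gap: 0.411
finger_force: 61.7
```

Emit:
send_rows --linear '[[0,0,0.1],[0,0,0],[0,0,0]]' --delta_rot '[[0,0,0],[0,0,0],[0,0,0]]' --gripper '[0.3,0.3,0.3]'

```text
clock: 17.73
position: [0.6304, -0.0389, 0.1175]
ee_rot: [-0.015, 1.0, 0.0, 0.0]
wrist_force: [0.6, -0.1, -2.1]
finger_gap: 0.406
finger_force: 61.8
```

Emit:
send_rows --linear '[[0,0,0.1],[0,0,0.05],[0,0,0],[0,0,0]]' --delta_rot '[[0,0,0],[0,0,0],[0,0,0],[0,0,0]]' --gripper '[0.3,0.3,0.3,0.3]'

```text
clock: 18.07
position: [0.6303, -0.0389, 0.1175]
ee_rot: [-0.015, 1.0, -0.0, 0.001]
wrist_force: [-5.5, 0.8, 8.6]
finger_gap: 0.411
finger_force: 63.3
```

Emit:
send_rows --linear '[[0,0,-0.1],[0,0,0],[0,0,0],[0,0,0],[0,0,-2],[0,0,-3],[0,0,-4],[0,0,-3]]' --delta_rot '[[0,0,0],[0,0,0],[0,0,0],[0,0,0],[0,0,0],[0,0,0],[0,0,0],[0,0,0]]' --gripper '[1,1,1,1,1,1,1,1]'

```text
clock: 18.73
position: [0.6306, -0.0391, 0.2393]
ee_rot: [-0.015, 1.0, -0.0, 0.0]
wrist_force: [1.7, 0.3, 0.7]
finger_gap: 0.995
finger_force: 0.0
```

Emit:
send_rows --linear '[[0,0,0],[0,0,0],[0,0,0],[0,0,0],[0,0,0],[0,0,0]]' --delta_rot '[[0,0,0],[0,0,0],[0,0,0],[0,0,0],[0,0,0],[0,0,0]]' --gripper '[1,1,1,1,1,1]'

```text
clock: 19.23
position: [0.6298, -0.039, 0.2356]
ee_rot: [-0.015, 1.0, -0.0, -0.001]
wrist_force: [-0.2, -0.1, 1.2]
finger_gap: 0.998
finger_force: 0.0
```

```bash
cat > m2.py <<'E'
from plan import *
s=ctrl.read_state(); print(s['position'],s['wrist_force'])
im=grab('wrist','w3.png'); X=points(im); z=X[...,2]
roi=(abs(X[...,0]-.63)<.09)&(abs(X[...,1]+.0388)<.09)
m=roi&(z>.027)&(z<.042); print('board',m.sum(),cv2.minAreaRect((X[m][:,:2]*1000).astype(np.float32)),'z',np.nanmedian(X[m&(z>.033)][:,2]))
m=roi&(z>.06)&(z<.072); print('hub',m.sum(),cv2.minAreaRect((X[m][:,:2]*1000).astype(np.float32)))
for n in ('scene','side'):
    im=grab(n,n+'1.png'); X=points(im); hsv=cv2.cvtColor(im['color'],cv2.COLOR_BGR2HSV); H,S,V=[hsv[...,i].astype(int) for i in range(3)]
    x,y,z=X[...,0],X[...,1],X[...,2]; roi=(x>0.35)&(x<0.72)&(y>-0.4)&(y<0.25)
    for k,m in dict(red=((H<6)|(H>172))&(S>170)&(z>.01),purple=(H>130)&(H<160)&(S>80)&(z>.01),blue=(H>95)&(H<115)&(S>60)&(z>.01),white=(S<60)&(V>130)&(z>.045)&(z<.1)).items():
        c,l,st,ce=cv2.connectedComponentsWithStats((m&roi).astype(np.uint8))
        for i in range(1,c):
            if st[i,4]<40: continue
            P=X[l==i]; top=P[P[:,2]>np.nanpercentile(P[:,2],98)-.006]
            print(n,k,ce[i].round(),st[i,4],'topz',np.percentile(P[:,2],98).round(4),'top',((top.min(0)+top.max(0))/2).round(4)[:2])
plan([(.4375,.0028,.2,91.7)],1)
E
python3 m2.py
```

```text
[ 0.62978454 -0.03904682  0.23563408] [-0.2041703  -0.06322778  1.1709451 ]
board 19673 ((628.6673583984375, -38.43280792236328), (135.80076599121094, 136.37643432617188), 1.6366691589355469) z 0.036777814958162354
hub 2119 ((628.5283203125, -38.36499786376953), (36.47006607055664, 35.955387115478516), 1.9240963459014893)
scene red [336. 189.] 175 topz 0.2098 top [0.6382 0.0264]
scene red [291. 203.] 231 topz 0.0326 top [0.439 0.001]
scene purple [344. 209.] 437 topz 0.0726 top [0.5075 0.095 ]
scene blue [166. 220.] 392 topz 0.0717 top [ 0.4281 -0.2565]
scene white [238. 201.] 214 topz 0.0731 top [ 0.4359 -0.1088]
side red [377. 285.] 341 topz 0.0331 top [0.4383 0.0038]
side red [345. 311.] 624 topz 0.0726 top [0.4309 0.1025]
side purple [315. 286.] 586 topz 0.073 top [0.5089 0.0937]
side blue [460. 223.] 430 topz 0.0727 top [ 0.4237 -0.2549]
side white [315. 207.] 88 topz 0.0965 top [ 0.629  -0.0358]
side white [415. 244.] 271 topz 0.074 top [ 0.4391 -0.1092]
{"linear": [[3.19, 0.79, 0.61], [3.19, 0.79, 0.61], [3.19, 0.79, 0.61], [3.19, 0.79, 0.61], [3.19, 0.79, 0.61], [3.19, 0.79, 0.6]], "delta_rot": [[-0.0, -0.0, -0.0], [-0.0, -0.0, -0.0], [-0.0, -0.0, -0.0], [-0.0, -0.0, -0.0], [-0.0, -0.0, -0.0], [-0.0, -0.0, -0.0]], "gripper": [1, 1, 1, 1, 1, 1]}
```

Emit:
send_rows --linear '[[3.2,0.8,0.6],[3.2,0.8,0.6],[3.2,0.8,0.6],[3.2,0.8,0.6],[3.2,0.8,0.6],[3.2,0.8,0.6],[0,0,0],[0,0,0]]' --delta_rot '[[0,0,0],[0,0,0],[0,0,0],[0,0,0],[0,0,0],[0,0,0],[0,0,0],[0,0,0]]' --gripper '[1,1,1,1,1,1,1,1]'

```text
clock: 20.05
position: [0.4354, 0.0035, 0.2011]
ee_rot: [-0.016, 1.0, 0.0, 0.0]
wrist_force: [0.6, -0.5, 1.0]
finger_gap: 1.002
finger_force: 0.0
```

Emit:
send_rows --linear '[[0,0,0],[0,0,0],[0,0,0],[0,0,0]]' --delta_rot '[[0,0,0],[0,0,0],[0,0,0],[0,0,0]]' --gripper '[1,1,1,1]'

```text
clock: 20.38
position: [0.4375, 0.0033, 0.2008]
ee_rot: [-0.014, 1.0, -0.0, -0.0]
wrist_force: [0.2, -0.3, -0.9]
finger_gap: 1.0
finger_force: 0.0
```

```bash
cat > m3.py <<'E'
from plan import *
s=ctrl.read_state(); p=s['position']; print(p,s['wrist_force'])
im=grab('wrist'); X=points(im); z=X[...,2]
hsv=cv2.cvtColor(im['color'],cv2.COLOR_BGR2HSV); H,S,V=[hsv[...,i].astype(int) for i in range(3)]
roi=(abs(X[...,0]-p[0])<.07)&(abs(X[...,1]-p[1])<.06)
red=((H<6)|(H>172))&(S>150)&roi; P=X[red]; t=np.percentile(P[:,2],95); print(red.sum(),t); P=P[P[:,2]>t-.004]; print(cv2.minEnclosingCircle((P[:,:2]*1000).astype(np.float32)))
E
python3 m3.py
```

```text
[0.43748083 0.00330676 0.20079683] [ 0.16173462 -0.34039043 -0.89068803]
1875 0.03166714702305353
((436.7947692871094, 3.065868854522705), 17.770721435546875)
```

Emit:
send_rows --linear '[[-0.09,-0.05,3],[0,0,3.5],[0,0,2.5],[0,0,1.3],[0,0,0.7],[0,0,0.3],[0,0,0],[0,0,0]]' --delta_rot '[[0,0,0],[0,0,0],[0,0,0],[0,0,0],[0,0,0],[0,0,0],[0,0,0],[0,0,0]]' --gripper '[1,1,1,1,1,1,1,1]'

```text
clock: 21.1
position: [0.4384, 0.0031, 0.0885]
ee_rot: [-0.015, 1.0, 0.0, 0.0]
wrist_force: [0.2, -0.0, 0.4]
finger_gap: 1.001
finger_force: 0.0
```

Emit:
send_rows --linear '[[0,0,0],[0,0,0],[0,0,0],[0,0,0],[0,0,0],[0,0,0],[0,0,0],[0,0,0]]' --delta_rot '[[0,0,0],[0,0,0],[0,0,0],[0,0,0],[0,0,0],[0,0,0],[0,0,0],[0,0,0]]' --gripper '[0.3,0.3,0.3,0.3,0.3,0.3,0.3,0.3]'

```text
clock: 21.77
position: [0.4381, 0.0031, 0.0886]
ee_rot: [-0.015, 1.0, 0.0, 0.0]
wrist_force: [-2.8, 1.2, 9.6]
finger_gap: 0.389
finger_force: 59.2
```

Emit:
send_rows --linear '[[0,0,-1],[0,0,-2.5],[0,0,-4],[0,0,-4],[0,0,-3],[0,0,0],[0,0,0],[0,0,0]]' --delta_rot '[[0,0,0],[0,0,0],[0,0,0],[0,0,0],[0,0,0],[0,0,0],[0,0,0],[0,0,0]]' --gripper '[0.3,0.3,0.3,0.3,0.3,0.3,0.3,0.3]'

```text
clock: 22.43
position: [0.4372, 0.0028, 0.2326]
ee_rot: [-0.015, 1.0, 0.0, -0.0]
wrist_force: [-0.2, 0.8, -1.7]
finger_gap: 0.387
finger_force: 60.3
```

Run:
```python
from plan import *
s=ctrl.read_state(); print(s['position'],s['wrist_force'],s['finger_gap'],s['finger_force'])
plan([(.6298,-.0388,.225,91.7)],.3,cm=3)
```

```text
[0.43718854 0.00280806 0.2325874 ] [-0.18451766  0.82815196 -1.65355622] 0.38674747167784695 60.34339268691838
{"linear": [[-2.73, -0.67, 0.11], [-2.73, -0.67, 0.11], [-2.73, -0.67, 0.11], [-2.73, -0.67, 0.11], [-2.73, -0.68, 0.11], [-2.73, -0.68, 0.11], [-2.73, -0.68, 0.11]], "delta_rot": [[0.0, -0.0, -0.0], [0.0, -0.0, -0.0], [0.0, -0.0, -0.0], [0.0, -0.0, -0.0], [0.0, -0.0, -0.0], [0.0, -0.0, -0.0], [0.0, -0.0, -0.0]], "gripper": [0.3, 0.3, 0.3, 0.3, 0.3, 0.3, 0.3]}
```

Emit:
send_rows --linear '[[-2.7,-0.7,0],[-2.7,-0.7,0],[-2.75,-0.65,0],[-2.75,-0.7,0],[-2.75,-0.65,0],[-2.75,-0.7,0],[-2.7,-0.65,0],[0,0,0]]' --delta_rot '[[0,0,0],[0,0,0],[0,0,0],[0,0,0],[0,0,0],[0,0,0],[0,0,0],[0,0,0]]' --gripper '[0.3,0.3,0.3,0.3,0.3,0.3,0.3,0.3]'

```text
clock: 23.1
position: [0.6333, -0.04, 0.2294]
ee_rot: [-0.014, 1.0, -0.001, -0.002]
wrist_force: [0.5, 0.7, 0.2]
finger_gap: 0.383
finger_force: 60.3
```

Emit:
send_rows --linear '[[0,0,0],[0,0,0],[0,0,0],[0,0,0],[0,0,0],[0,0,0],[0,0,0],[0,0,0]]' --delta_rot '[[0,0,0],[0,0,0],[0,0,0],[0,0,0],[0,0,0],[0,0,0],[0,0,0],[0,0,0]]' --gripper '[0.3,0.3,0.3,0.3,0.3,0.3,0.3,0.3]'

```text
clock: 23.77
position: [0.63, -0.0388, 0.2333]
ee_rot: [-0.015, 1.0, 0.0, 0.0]
wrist_force: [0.2, 0.2, -1.1]
finger_gap: 0.386
finger_force: 60.3
```

Run:
```python
from plan import *
s=ctrl.read_state(); p=s['position']; print(p)
im=grab('wrist','w4.png'); cv2.imwrite('pics/w4c.png',im['color'][100:400,170:480])
X=points(im); hsv=cv2.cvtColor(im['color'],cv2.COLOR_BGR2HSV); H,S,V=[hsv[...,i].astype(int) for i in range(3)]
red=((H<6)|(H>172))&(S>150)&(X[...,2]>.1); P=X[red]; t=np.percentile(P[:,2],95); P=P[P[:,2]>t-.004]; print(red.sum(),t,cv2.minEnclosingCircle((P[:,:2]*1000).astype(np.float32)),'wrist')
for n in ('scene','side'):
    im=grab(n); X=points(im); hsv=cv2.cvtColor(im['color'],cv2.COLOR_BGR2HSV); H,S,V=[hsv[...,i].astype(int) for i in range(3)]
    m=((H<6)|(H>172))&(S>150)&(X[...,2]>.12)&(abs(X[...,0]-.63)<.05)&(abs(X[...,1]+.038)<.05); print(n,m.sum())
    if m.sum()>20: P=X[m]; print(((P.min(0)+P.max(0))/2).round(4),(P.max(0)-P.min(0)).round(4))
```

```text
[ 0.6299614  -0.03881702  0.2332608 ]
6395 0.17606680586248918 ((628.455810546875, -58.927696228027344), 38.40410232543945) wrist
scene 393
[ 0.6331 -0.0222  0.1799] [0.0329 0.0661 0.0642]
side 234
[ 0.6279 -0.0386  0.1633] [0.0304 0.0386 0.0302]
```

View pics/w4c.png

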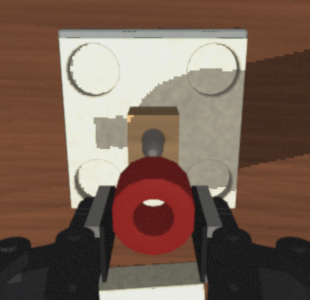

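The crop shows the collar ring centred at about (153,210), in the same column as the shaft tip at (153,143), with the board lying flat. I'll lower it now.

Emit:
send_rows --linear '[[0,0,1],[0,0,1.3],[0,0,1.3],[0,0,0.8],[0,0,0.4],[0,0,0],[0,0,0],[0,0,0]]' --delta_rot '[[0,0,0],[0,0,0],[0,0,0],[0,0,0],[0,0,0],[0,0,0],[0,0,0],[0,0,0]]' --gripper '[0.3,0.3,0.3,0.3,0.3,0.3,0.3,0.3]'

```text
clock: 24.58
position: [0.6305, -0.0389, 0.1855]
ee_rot: [-0.015, 1.0, -0.0, 0.0]
wrist_force: [-0.3, -0.1, -0.3]
finger_gap: 0.389
finger_force: 60.3
```

Emit:
send_rows --linear '[[0,0,0.2],[0,0,0.2],[0,0,0.2],[0,0,0.2],[0,0,0],[0,0,0],[0,0,0]]' --delta_rot '[[0,0,0],[0,0,0],[0,0,0],[0,0,0],[0,0,0],[0,0,0],[0,0,0]]' --gripper '[0.3,0.3,0.3,0.3,0.3,0.3,0.3]'

```text
clock: 25.17
position: [0.6301, -0.039, 0.1769]
ee_rot: [-0.015, 1.0, -0.0, -0.0]
wrist_force: [-0.2, 0.4, -1.3]
finger_gap: 0.386
finger_force: 60.3
```

Emit:
send_rows --linear '[[0,0,0.2],[0,0,0.2],[0,0,0.2],[0,0,0.1],[0,0,0],[0,0,0]]' --delta_rot '[[0,0,0],[0,0,0],[0,0,0],[0,0,0],[0,0,0],[0,0,0]]' --gripper '[0.3,0.3,0.3,0.3,0.3,0.3]'

```text
clock: 25.67
position: [0.6301, -0.0389, 0.1698]
ee_rot: [-0.015, 1.0, -0.0, -0.0]
wrist_force: [-0.4, 0.1, -1.2]
finger_gap: 0.388
finger_force: 60.3
```

Emit:
send_rows --linear '[[0,0,0.3],[0,0,0.3],[0,0,0.3],[0,0,0.2],[0,0,0],[0,0,0]]' --delta_rot '[[0,0,0],[0,0,0],[0,0,0],[0,0,0],[0,0,0],[0,0,0]]' --gripper '[0.3,0.3,0.3,0.3,0.3,0.3]'

```text
clock: 26.17
position: [0.63, -0.039, 0.1587]
ee_rot: [-0.015, 1.0, -0.0, -0.0]
wrist_force: [-0.2, -0.3, -0.7]
finger_gap: 0.386
finger_force: 60.3
```

Emit:
send_rows --linear '[[0,0,0.2],[0,0,0.2],[0,0,0.1],[0,0,0],[0,0,0]]' --delta_rot '[[0,0,0],[0,0,0],[0,0,0],[0,0,0],[0,0,0]]' --gripper '[0.3,0.3,0.3,0.3,0.3]'

```text
clock: 26.58
position: [0.6301, -0.039, 0.1538]
ee_rot: [-0.015, 1.0, -0.0, -0.0]
wrist_force: [-0.5, 0.1, -0.6]
finger_gap: 0.387
finger_force: 60.3
```

Emit:
send_rows --linear '[[0,0,0.1],[0,0,0.05],[0,0,0],[0,0,0]]' --delta_rot '[[0,0,0],[0,0,0],[0,0,0],[0,0,0]]' --gripper '[0.3,0.3,0.3,0.3]'

```text
clock: 26.92
position: [0.6301, -0.0389, 0.1528]
ee_rot: [-0.015, 1.0, -0.0, 0.0]
wrist_force: [-1.3, 0.3, 3.0]
finger_gap: 0.381
finger_force: 60.7
```

Emit:
send_rows --linear '[[0,0,0.05],[0,0,0],[0,0,0],[0,0,0],[0,0,0],[0,0,-2],[0,0,-4],[0,0,-3]]' --delta_rot '[[0,0,0],[0,0,0],[0,0,0],[0,0,0],[0,0,0],[0,0,0],[0,0,0],[0,0,0]]' --gripper '[0.3,0.3,0.8,0.8,0.8,0.8,0.8,0.8]'

```text
clock: 27.58
position: [0.6301, -0.0391, 0.2431]
ee_rot: [-0.015, 1.0, -0.0, -0.0]
wrist_force: [2.2, 0.3, 0.9]
finger_gap: 0.803
finger_force: 0.0
```

Emit:
send_rows --linear '[[0,0,-1],[0,0,0],[0,0,0],[0,0,0],[0,0,0]]' --delta_rot '[[0,0,0],[0,0,0],[0,0,0],[0,0,0],[0,0,0]]' --gripper '[0.8,0.8,0.8,0.8,0.8]'

```text
clock: 28.0
position: [0.6295, -0.039, 0.2504]
ee_rot: [-0.015, 1.0, -0.0, -0.001]
wrist_force: [-0.1, -0.1, -0.2]
finger_gap: 0.8
finger_force: 0.0
```

```bash
python3 m2.py
python3 - <<'E'
from plan import *
plan([(.437,-.109,.235,91.7)],.8,cm=3)
E
```

```text
[ 0.6294832  -0.03901091  0.25037459] [-0.1395708  -0.08785302 -0.18549985]
board 17497 ((628.720703125, -38.421974182128906), (136.40350341796875, 136.67466735839844), 1.5653483867645264) z 0.03677118881867962
hub 479 ((628.5252075195312, -38.344783782958984), (36.53152084350586, 35.819679260253906), 1.094227910041809)
scene red [335. 186.] 313 topz 0.0731 top [0.5317 0.0629]
scene red [299. 247.] 239 topz 0.0965 top [ 0.6308 -0.0401]
scene purple [344. 209.] 439 topz 0.0728 top [0.506  0.0943]
scene blue [166. 220.] 389 topz 0.0722 top [ 0.4268 -0.2564]
scene white [238. 202.] 218 topz 0.0728 top [ 0.438  -0.1088]
side red [316. 206.] 279 topz 0.0965 top [ 0.6299 -0.0377]
side red [345. 311.] 620 topz 0.0726 top [0.4314 0.1022]
side purple [315. 285.] 576 topz 0.0737 top [0.5089 0.094 ]
side blue [460. 223.] 433 topz 0.0732 top [ 0.4238 -0.2535]
side white [415. 244.] 274 topz 0.0737 top [ 0.4403 -0.1098]
{"linear": [[3.18, 0.79, 0.85], [3.18, 0.79, 0.85], [3.18, 0.79, 0.85], [3.18, 0.79, 0.85], [3.18, 0.79, 0.85], [3.18, 0.79, 0.85]], "delta_rot": [[-0.0, -0.0, -0.0], [-0.0, -0.0, -0.0], [-0.0, -0.0, -0.0], [-0.0, -0.0, -0.0], [-0.0, -0.0, -0.0], [-0.0, -0.0, -0.0]], "gripper": [1, 1, 1, 1, 1, 1]}
{"linear": [[2.78, -0.92, 0.23], [2.78, -0.92, 0.23], [2.78, -0.92, 0.23], [2.78, -0.92, 0.23], [2.78, -0.92, 0.23], [2.78, -0.92, 0.23], [2.78, -0.92, 0.23]], "delta_rot": [[-0.0, -0.0, -0.0], [-0.0, -0.0, -0.0], [-0.0, -0.0, -0.0], [-0.0, -0.0, -0.0], [-0.0, -0.0, -0.0], [-0.0, -0.0, -0.0], [-0.0, -0.0, -0.0]], "gripper": [0.8, 0.8, 0.8, 0.8, 0.8, 0.8, 0.8]}
```

Emit:
send_rows --linear '[[2.75,-0.9,0.2],[2.75,-0.9,0.2],[2.75,-0.9,0.2],[2.75,-0.9,0.2],[2.75,-0.95,0.2],[2.75,-0.95,0.2],[2.7,-0.95,0.3],[0,0,0]]' --delta_rot '[[0,0,0],[0,0,0],[0,0,0],[0,0,0],[0,0,0],[0,0,0],[0,0,0],[0,0,0]]' --gripper '[0.8,0.8,0.8,0.8,0.8,0.8,0.8,0.8]'

```text
clock: 28.82
position: [0.4351, -0.1103, 0.236]
ee_rot: [-0.014, 1.0, 0.0, -0.001]
wrist_force: [-0.2, 0.5, -1.0]
finger_gap: 0.8
finger_force: 0.0
```

Emit:
send_rows --linear '[[0,0,0],[0,0,0],[0,0,0],[0,0,0]]' --delta_rot '[[0,0,0],[0,0,0],[0,0,0],[0,0,0]]' --gripper '[0.8,0.8,0.8,0.8]'

```text
clock: 29.15
position: [0.4409, -0.1088, 0.2368]
ee_rot: [-0.015, 1.0, -0.0, -0.0]
wrist_force: [-0.2, 0.3, -0.1]
finger_gap: 0.8
finger_force: 0.0
```

```bash
cat > m4.py <<'E'
# wrist view: tall round thing (neck/top) under the tool, and shift to it in tool cm (with wrist bias)
from plan import *
s=ctrl.read_state(); p=np.array(s['position']); R=Ro.from_quat(s['ee_rot']); print(p.round(4),np.round(s['wrist_force'],1))
im=grab('wrist'); X=points(im); z=X[...,2]
m=(z>.066)&(z<.078)&(abs(X[...,0]-p[0])<.055)&(abs(X[...,1]-p[1])<.055)
P=X[m]; c,r=cv2.minEnclosingCircle((P[:,:2]*1000).astype(np.float32)); col=im['color'][m].mean(0)
print(m.sum(),np.median(P[:,2]),c,r,'bgr',col.round())
t=R.inv().apply(np.array([c[0]/1000,c[1]/1000,p[2]])-p)*100; print('tool shift',t.round(2),'with bias',(t+[-.16,0,0]).round(2),'down to .092:',(p[2]-.092)*100)
E
python3 m4.py
```

```text
[ 0.4409 -0.1088  0.2368] [-0.2  0.3 -0.1]
1196 0.07219458508872303 (436.5855407714844, -109.03974914550781) 14.03900146484375 bgr [130. 135. 137.]
tool shift [ 0.43 -0.01  0.  ] with bias [ 0.27 -0.01  0.  ] down to .092: 14.476441061799425
```

Emit:
send_rows --linear '[[0.27,0,3],[0,0,4],[0,0,3.5],[0,0,2],[0,0,1.2],[0,0,0.8],[0,0,0],[0,0,0]]' --delta_rot '[[0,0,0],[0,0,0],[0,0,0],[0,0,0],[0,0,0],[0,0,0],[0,0,0],[0,0,0]]' --gripper '[0.8,0.8,0.8,0.8,0.8,0.8,0.8,0.8]'

```text
clock: 29.87
position: [0.4377, -0.1091, 0.0919]
ee_rot: [-0.015, 1.0, -0.0, -0.0]
wrist_force: [0.7, -0.5, 1.5]
finger_gap: 0.8
finger_force: 0.0
```

Emit:
send_rows --linear '[[0,0,0],[0,0,0],[0,0,0],[0,0,0],[0,0,0],[0,0,0],[0,0,0],[0,0,0]]' --delta_rot '[[0,0,0],[0,0,0],[0,0,0],[0,0,0],[0,0,0],[0,0,0],[0,0,0],[0,0,0]]' --gripper '[0.3,0.3,0.3,0.3,0.3,0.3,0.3,0.3]'

```text
clock: 30.53
position: [0.438, -0.109, 0.093]
ee_rot: [-0.015, 1.0, 0.0, 0.001]
wrist_force: [-2.0, -0.1, 5.1]
finger_gap: 0.406
finger_force: 59.1
```

Emit:
send_rows --linear '[[0,0,-1],[0,0,-2.5],[0,0,-4],[0,0,-3.5],[0,0,-2],[0,0,0],[0,0,0],[0,0,0]]' --delta_rot '[[0,0,0],[0,0,0],[0,0,0],[0,0,0],[0,0,0],[0,0,0],[0,0,0],[0,0,0]]' --gripper '[0.3,0.3,0.3,0.3,0.3,0.3,0.3,0.3]'

```text
clock: 31.2
position: [0.4367, -0.1091, 0.2216]
ee_rot: [-0.015, 1.0, 0.0, 0.0]
wrist_force: [-0.3, 0.4, -2.1]
finger_gap: 0.403
finger_force: 60.0
```

Run:
```python
from plan import *
s=ctrl.read_state(); print(s['position'],s['wrist_force'],s['finger_gap'],s['finger_force'])
plan([(.5863,-.0851,.222,91.7)],.3,cm=3)
```

```text
[ 0.43671611 -0.10912908  0.22160967] [-0.32672981  0.35633076 -2.0644327 ] 0.4030490048270962 59.953354597091675
{"linear": [[-2.5, 0.33, -0.01], [-2.5, 0.33, -0.01], [-2.5, 0.33, -0.01], [-2.5, 0.33, -0.01], [-2.5, 0.33, -0.01], [-2.5, 0.33, -0.01]], "delta_rot": [[0.0, 0.0, -0.0], [0.0, 0.0, -0.0], [0.0, 0.0, -0.0], [0.0, 0.0, -0.0], [0.0, 0.0, -0.0], [0.0, 0.0, -0.0]], "gripper": [0.3, 0.3, 0.3, 0.3, 0.3, 0.3]}
```

Emit:
send_rows --linear '[[-2.5,0.35,0],[-2.5,0.35,0],[-2.5,0.35,0],[-2.5,0.35,0],[-2.45,0.3,0],[-2.4,0.3,0],[0,0,0],[0,0,0]]' --delta_rot '[[0,0,0],[0,0,0],[0,0,0],[0,0,0],[0,0,0],[0,0,0],[0,0,0],[0,0,0]]' --gripper '[0.3,0.3,0.3,0.3,0.3,0.3,0.3,0.3]'

```text
clock: 31.87
position: [0.5851, -0.0847, 0.2192]
ee_rot: [-0.015, 1.0, -0.0, -0.002]
wrist_force: [-0.4, -0.1, -2.1]
finger_gap: 0.402
finger_force: 60.0
```

Emit:
send_rows --linear '[[0,0,0],[0,0,0],[0,0,1.5],[0,0,2],[0,0,1.5],[0,0,1],[0,0,0],[0,0,0]]' --delta_rot '[[0,0,0],[0,0,0],[0,0,0],[0,0,0],[0,0,0],[0,0,0],[0,0,0],[0,0,0]]' --gripper '[0.3,0.3,0.3,0.3,0.3,0.3,0.3,0.3]'

```text
clock: 32.53
position: [0.5849, -0.0849, 0.162]
ee_rot: [-0.015, 1.0, -0.0, -0.0]
wrist_force: [-0.2, -0.8, -1.0]
finger_gap: 0.404
finger_force: 60.0
```

Emit:
send_rows --linear '[[0,0,0],[0,0,0],[0,0,0],[0,0,0],[0,0,0],[0,0,0]]' --delta_rot '[[0,0,0],[0,0,0],[0,0,0],[0,0,0],[0,0,0],[0,0,0]]' --gripper '[0.3,0.3,0.3,0.3,0.3,0.3]'

```text
clock: 33.03
position: [0.5853, -0.0848, 0.1622]
ee_rot: [-0.015, 1.0, 0.0, 0.0]
wrist_force: [0.3, -0.3, -1.3]
finger_gap: 0.403
finger_force: 60.0
```

```bash
cat > m5.py <<'E'
# held vase's top seen by the wrist camera vs TCP, tool cm
from plan import *
s=ctrl.read_state(); p=np.array(s['position']); R=Ro.from_quat(s['ee_rot']); print(p.round(4),np.round(s['wrist_force'],1))
im=grab('wrist','held.png'); X=points(im); zt=p[2]-.093+.072
m=(abs(X[...,2]-zt)<.005)&(abs(X[...,0]-p[0])<.03)&(abs(X[...,1]-p[1])<.017); P=X[m]
if m.sum()>20: print(m.sum(),np.median(P[:,2]),zt,cv2.minEnclosingCircle((P[:,:2]*1000).astype(np.float32)))
E
python3 m5.py
```

```text
[ 0.5853 -0.0848  0.1622] [ 0.3 -0.3 -1.3]
5393 0.1412786870520729 0.14118102851641734 ((582.3179321289062, -86.7203369140625), 17.287126541137695)
```

View pics/held.png

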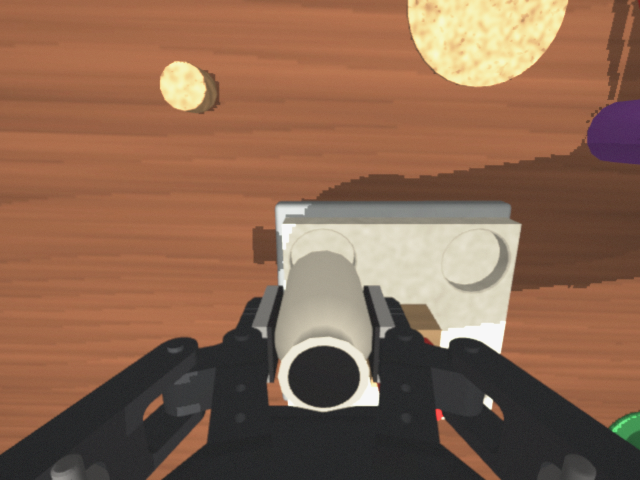

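The wrist view shows the white vase held upright, its rim at (323,375). The near-left socket at (322,250) is in the same column.

Emit:
send_rows --linear '[[-0.1,0,0.8],[0,0,0.8],[0,0,0.7],[0,0,0.5],[0,0,0.3],[0,0,0.2],[0,0,0],[0,0,0]]' --delta_rot '[[0,0,0],[0,0,0],[0,0,0],[0,0,0],[0,0,0],[0,0,0],[0,0,0],[0,0,0]]' --gripper '[0.3,0.3,0.3,0.3,0.3,0.3,0.3,0.3]'

```text
clock: 33.75
position: [0.5863, -0.0847, 0.1289]
ee_rot: [-0.015, 1.0, -0.0, 0.0]
wrist_force: [-0.1, -0.1, -0.8]
finger_gap: 0.407
finger_force: 60.0
```

Emit:
send_rows --linear '[[0,0,0.1],[0,0,0.1],[0,0,0.1],[0,0,0.1],[0,0,0.1],[0,0,0],[0,0,0]]' --delta_rot '[[0,0,0],[0,0,0],[0,0,0],[0,0,0],[0,0,0],[0,0,0],[0,0,0]]' --gripper '[0.3,0.3,0.3,0.3,0.3,0.3,0.3]'

```text
clock: 34.33
position: [0.5862, -0.0848, 0.1238]
ee_rot: [-0.015, 1.0, -0.0, -0.0]
wrist_force: [0.2, -0.3, -1.2]
finger_gap: 0.403
finger_force: 60.0
```

Emit:
send_rows --linear '[[0,0,0.1],[0,0,0.1],[0,0,0.1],[0,0,0.1],[0,0,0.1],[0,0,0],[0,0,0]]' --delta_rot '[[0,0,0],[0,0,0],[0,0,0],[0,0,0],[0,0,0],[0,0,0],[0,0,0]]' --gripper '[0.3,0.3,0.3,0.3,0.3,0.3,0.3]'

```text
clock: 34.92
position: [0.5862, -0.0847, 0.1188]
ee_rot: [-0.015, 1.0, -0.0, -0.0]
wrist_force: [0.3, 0.4, -2.2]
finger_gap: 0.407
finger_force: 60.0
```

Emit:
send_rows --linear '[[0,0,0.05],[0,0,0.05],[0,0,0],[0,0,0]]' --delta_rot '[[0,0,0],[0,0,0],[0,0,0],[0,0,0]]' --gripper '[0.3,0.3,0.3,0.3]'

```text
clock: 35.25
position: [0.5863, -0.0847, 0.1181]
ee_rot: [-0.015, 1.0, -0.0, 0.0]
wrist_force: [-1.1, 0.7, 1.8]
finger_gap: 0.407
finger_force: 60.2
```

Emit:
send_rows --linear '[[0,0,0],[0,0,0],[0,0,0],[0,0,0],[0,0,-2],[0,0,-4],[0,0,-3.5],[0,0,-2]]' --delta_rot '[[0,0,0],[0,0,0],[0,0,0],[0,0,0],[0,0,0],[0,0,0],[0,0,0],[0,0,0]]' --gripper '[0.7,0.7,0.7,0.7,0.7,0.7,0.7,0.7]'

```text
clock: 35.92
position: [0.5874, -0.0848, 0.237]
ee_rot: [-0.015, 1.0, -0.0, 0.002]
wrist_force: [0.1, -0.0, 0.5]
finger_gap: 0.701
finger_force: 0.0
```

Emit:
send_rows --linear '[[0,0,0],[0,0,0],[0,0,0],[0,0,0]]' --delta_rot '[[0,0,0],[0,0,0],[0,0,0],[0,0,0]]' --gripper '[0.8,0.8,0.8,0.8]'

```text
clock: 36.25
position: [0.5855, -0.0848, 0.2317]
ee_rot: [-0.015, 1.0, -0.0, -0.001]
wrist_force: [-0.2, 1.4, 0.2]
finger_gap: 0.796
finger_force: 0.0
```

```bash
python3 m2.py|grep -v linear
python3 - <<'E'
from plan import *
plan([(.4315,.1025,.235,91.7)],.8,cm=3.2)
E
```

```text
[ 0.58553698 -0.08479138  0.23167783] [-0.22600257  1.35525025  0.17838644]
board 14584 ((628.7684936523438, -37.893653869628906), (137.0526580810547, 137.32089233398438), 1.6261018514633179) z 0.03676599407067473
hub 883 ((598.0278930664062, -58.05278396606445), (86.89900207519531, 49.08475112915039), 32.86711502075195)
scene red [335. 185.] 346 topz 0.073 top [0.4316 0.1046]
scene red [299. 247.] 256 topz 0.0965 top [ 0.631  -0.0398]
scene purple [344. 209.] 422 topz 0.0728 top [0.5093 0.0935]
scene blue [166. 220.] 400 topz 0.0716 top [ 0.4271 -0.2565]
scene white [268. 245.] 418 topz 0.0974 top [ 0.5867 -0.0844]
side red [316. 206.] 283 topz 0.0967 top [ 0.6305 -0.0379]
side red [345. 311.] 626 topz 0.0729 top [0.431  0.1042]
side purple [314. 286.] 600 topz 0.0733 top [0.5086 0.0943]
side blue [460. 223.] 433 topz 0.0726 top [ 0.4239 -0.2576]
side white [347. 213.] 390 topz 0.0976 top [ 0.5862 -0.0837]
{"linear": [[1.86, 2.4, -0.04], [1.86, 2.4, -0.04], [1.86, 2.4, -0.04], [1.86, 2.4, -0.04], [1.86, 2.4, -0.04], [1.86, 2.4, -0.04], [1.86, 2.4, -0.04], [1.86, 2.4, -0.04]], "delta_rot": [[-0.0, -0.0, -0.0], [-0.0, -0.0, -0.0], [-0.0, -0.0, -0.0], [-0.0, -0.0, -0.0], [-0.0, -0.0, -0.0], [-0.0, -0.0, -0.0], [-0.0, -0.0, -0.0], [-0.0, -0.0, -0.0]], "gripper": [0.8, 0.8, 0.8, 0.8, 0.8, 0.8, 0.8, 0.8]}
```

White vase is in its socket, upright (top 0.097). Next the red one.

Emit:
send_rows --linear '[[1.85,2.4,0],[1.85,2.4,0],[1.85,2.4,0],[1.85,2.4,0],[1.85,2.4,0],[1.85,2.4,0],[1.85,2.4,0],[1.85,2.4,0]]' --delta_rot '[[0,0,0],[0,0,0],[0,0,0],[0,0,0],[0,0,0],[0,0,0],[0,0,0],[0,0,0]]' --gripper '[0.8,0.8,0.8,0.8,0.8,0.8,0.8,0.8]'

```text
clock: 37.07
position: [0.4315, 0.1035, 0.2325]
ee_rot: [-0.015, 1.0, -0.0, -0.0]
wrist_force: [0.4, 0.0, -0.2]
finger_gap: 0.794
finger_force: 0.0
```

Emit:
send_rows --linear '[[0,0,0],[0,0,0],[0,0,0],[0,0,0],[0,0,0],[0,0,0]]' --delta_rot '[[0,0,0],[0,0,0],[0,0,0],[0,0,0],[0,0,0],[0,0,0]]' --gripper '[0.8,0.8,0.8,0.8,0.8,0.8]'

```text
clock: 37.57
position: [0.433, 0.1021, 0.2327]
ee_rot: [-0.014, 1.0, -0.0, -0.0]
wrist_force: [0.1, -0.2, 0.1]
finger_gap: 0.799
finger_force: 0.0
```

```bash
python3 m4.py
```

```text
[0.433  0.1021 0.2327] [ 0.1 -0.2  0.1]
1231 0.07219139945662106 (428.994384765625, 103.4349365234375) 13.955690383911133 bgr [ 66.  68. 130.]
tool shift [0.4  0.14 0.  ] with bias [0.24 0.14 0.  ] down to .092: 14.065322734428815
```

Emit:
send_rows --linear '[[0.24,0.1,3],[0,0,4],[0,0,3.5],[0,0,2],[0,0,1],[0,0,0.5],[0,0,0],[0,0,0]]' --delta_rot '[[0,0,0],[0,0,0],[0,0,0],[0,0,0],[0,0,0],[0,0,0],[0,0,0],[0,0,0]]' --gripper '[0.8,0.8,0.8,0.8,0.8,0.8,0.8,0.8]'

```text
clock: 38.28
position: [0.4306, 0.1037, 0.0932]
ee_rot: [-0.015, 1.0, -0.0, 0.0]
wrist_force: [-0.5, 0.8, 1.0]
finger_gap: 0.797
finger_force: 0.0
```

Emit:
send_rows --linear '[[0,0,0],[0,0,0],[0,0,0],[0,0,0],[0,0,0],[0,0,0],[0,0,0],[0,0,0]]' --delta_rot '[[0,0,0],[0,0,0],[0,0,0],[0,0,0],[0,0,0],[0,0,0],[0,0,0],[0,0,0]]' --gripper '[0.3,0.3,0.3,0.3,0.3,0.3,0.3,0.3]'

```text
clock: 38.95
position: [0.4307, 0.1041, 0.094]
ee_rot: [-0.015, 1.0, 0.001, 0.001]
wrist_force: [-1.3, -0.7, 6.7]
finger_gap: 0.402
finger_force: 59.0
```

Emit:
send_rows --linear '[[0,0,-1],[0,0,-2.5],[0,0,-4],[0,0,-3.5],[0,0,-2],[0,0,0],[0,0,0],[0,0,0]]' --delta_rot '[[0,0,0],[0,0,0],[0,0,0],[0,0,0],[0,0,0],[0,0,0],[0,0,0],[0,0,0]]' --gripper '[0.3,0.3,0.3,0.3,0.3,0.3,0.3,0.3]'

```text
clock: 39.62
position: [0.4296, 0.1035, 0.2225]
ee_rot: [-0.015, 1.0, 0.0, -0.0]
wrist_force: [-0.4, -0.1, -1.6]
finger_gap: 0.404
finger_force: 60.0
```

Run:
```python
from plan import *
s=ctrl.read_state(); print(s['position'],s['wrist_force'],s['finger_gap'],s['finger_force'])
plan([(.5837,.0049,s['position'][2],91.7)],.3,cm=3)
```

```text
[0.42957176 0.10345221 0.22250624] [-0.43601888 -0.08278315 -1.61876654] 0.4040220153408823 59.98752415180206
{"linear": [[-2.16, -1.47, -0.0], [-2.16, -1.47, -0.0], [-2.16, -1.47, -0.0], [-2.16, -1.47, -0.0], [-2.16, -1.47, -0.0], [-2.16, -1.47, -0.0], [-2.16, -1.47, -0.0]], "delta_rot": [[0.0, -0.0, -0.0], [0.0, -0.0, -0.0], [0.0, -0.0, -0.0], [0.0, -0.0, -0.0], [0.0, -0.0, -0.0], [0.0, -0.0, -0.0], [0.0, -0.0, -0.0]], "gripper": [0.3, 0.3, 0.3, 0.3, 0.3, 0.3, 0.3]}
```

Emit:
send_rows --linear '[[-2.15,-1.45,0],[-2.15,-1.45,0],[-2.15,-1.45,0],[-2.15,-1.5,0],[-2.15,-1.5,0],[-2.15,-1.5,0],[-2.15,-1.45,0],[0,0,0]]' --delta_rot '[[0,0,0],[0,0,0],[0,0,0],[0,0,0],[0,0,0],[0,0,0],[0,0,0],[0,0,0]]' --gripper '[0.3,0.3,0.3,0.3,0.3,0.3,0.3,0.3]'

```text
clock: 40.28
position: [0.5861, 0.0031, 0.2203]
ee_rot: [-0.014, 1.0, -0.001, -0.001]
wrist_force: [1.1, -0.1, -1.0]
finger_gap: 0.405
finger_force: 60.2
```

Emit:
send_rows --linear '[[0,0,0],[0,0,1],[0,0,1.5],[0,0,1.5],[0,0,1.5],[0,0,0.5],[0,0,0],[0,0,0]]' --delta_rot '[[0,0,0],[0,0,0],[0,0,0],[0,0,0],[0,0,0],[0,0,0],[0,0,0],[0,0,0]]' --gripper '[0.3,0.3,0.3,0.3,0.3,0.3,0.3,0.3]'

```text
clock: 40.95
position: [0.5833, 0.0056, 0.1627]
ee_rot: [-0.015, 1.0, -0.0, -0.0]
wrist_force: [-0.0, 0.2, -1.1]
finger_gap: 0.405
finger_force: 60.2
```

Emit:
send_rows --linear '[[0,0,0],[0,0,0],[0,0,0],[0,0,0],[0,0,0],[0,0,0]]' --delta_rot '[[0,0,0],[0,0,0],[0,0,0],[0,0,0],[0,0,0],[0,0,0]]' --gripper '[0.3,0.3,0.3,0.3,0.3,0.3]'

```text
clock: 41.45
position: [0.5837, 0.0052, 0.1631]
ee_rot: [-0.015, 1.0, 0.0, 0.0]
wrist_force: [0.5, 0.2, -1.9]
finger_gap: 0.404
finger_force: 60.2
```

Emit:
send_rows --linear '[[0,0,0.8],[0,0,0.8],[0,0,0.7],[0,0,0.5],[0,0,0.3],[0,0,0.2],[0,0,0],[0,0,0]]' --delta_rot '[[0,0,0],[0,0,0],[0,0,0],[0,0,0],[0,0,0],[0,0,0],[0,0,0],[0,0,0]]' --gripper '[0.3,0.3,0.3,0.3,0.3,0.3,0.3,0.3]'

```text
clock: 42.12
position: [0.5838, 0.0052, 0.1299]
ee_rot: [-0.015, 1.0, -0.0, -0.0]
wrist_force: [1.1, 0.3, -1.7]
finger_gap: 0.404
finger_force: 60.2
```

Emit:
send_rows --linear '[[0,0,0.1],[0,0,0.1],[0,0,0.1],[0,0,0.1],[0,0,0.1],[0,0,0],[0,0,0]]' --delta_rot '[[0,0,0],[0,0,0],[0,0,0],[0,0,0],[0,0,0],[0,0,0],[0,0,0]]' --gripper '[0.3,0.3,0.3,0.3,0.3,0.3,0.3]'

```text
clock: 42.7
position: [0.5836, 0.0052, 0.1248]
ee_rot: [-0.015, 1.0, -0.0, -0.0]
wrist_force: [0.3, -0.2, -0.4]
finger_gap: 0.406
finger_force: 60.2
```

Emit:
send_rows --linear '[[0,0,0.1],[0,0,0.1],[0,0,0.1],[0,0,0.1],[0,0,0.1],[0,0,0],[0,0,0]]' --delta_rot '[[0,0,0],[0,0,0],[0,0,0],[0,0,0],[0,0,0],[0,0,0],[0,0,0]]' --gripper '[0.3,0.3,0.3,0.3,0.3,0.3,0.3]'

```text
clock: 43.28
position: [0.5836, 0.0052, 0.1198]
ee_rot: [-0.015, 1.0, -0.0, -0.0]
wrist_force: [0.3, -0.3, -1.7]
finger_gap: 0.404
finger_force: 60.2
```

Emit:
send_rows --linear '[[0,0,0.05],[0,0,0.05],[0,0,0],[0,0,0]]' --delta_rot '[[0,0,0],[0,0,0],[0,0,0],[0,0,0]]' --gripper '[0.3,0.3,0.3,0.3]'

```text
clock: 43.62
position: [0.5837, 0.0052, 0.1191]
ee_rot: [-0.015, 1.0, -0.0, 0.0]
wrist_force: [-0.1, 0.0, 1.9]
finger_gap: 0.407
finger_force: 60.4
```

Emit:
send_rows --linear '[[0,0,0],[0,0,0],[0,0,0],[0,0,0],[0,0,-2],[0,0,-4],[0,0,-3.5],[0,0,-2]]' --delta_rot '[[0,0,0],[0,0,0],[0,0,0],[0,0,0],[0,0,0],[0,0,0],[0,0,0],[0,0,0]]' --gripper '[0.7,0.7,0.7,0.7,0.7,0.7,0.7,0.7]'

```text
clock: 44.28
position: [0.5849, 0.0053, 0.238]
ee_rot: [-0.015, 1.0, 0.0, 0.002]
wrist_force: [1.6, 0.4, 0.6]
finger_gap: 0.699
finger_force: 0.0
```

Emit:
send_rows --linear '[[0,0,0],[0,0,0],[0,0,0],[0,0,0]]' --delta_rot '[[0,0,0],[0,0,0],[0,0,0],[0,0,0]]' --gripper '[0.8,0.8,0.8,0.8]'

```text
clock: 44.62
position: [0.583, 0.0051, 0.2327]
ee_rot: [-0.015, 1.0, -0.0, -0.001]
wrist_force: [0.2, 0.7, 1.0]
finger_gap: 0.801
finger_force: 0.0
```

```bash
python3 m2.py|grep -v linear
python3 - <<'E'
from plan import *
plan([(.425,-.257,.235,91.7)],.8,cm=4)
E
```

```text
[0.58303135 0.00507094 0.23271496] [0.18967339 0.70491469 0.99343523]
board 13627 ((628.4436645507812, -38.72222137451172), (136.5577392578125, 136.57276916503906), 1.6534780263900757) z 0.03679073827131183
hub 1195 ((583.61376953125, -41.99212646484375), (99.69140625, 87.11770629882812), 59.775543212890625)
scene red [309. 238.] 603 topz 0.0968 top [ 0.6129 -0.0193]
scene purple [344. 209.] 419 topz 0.0726 top [0.5083 0.0945]
scene blue [166. 220.] 390 topz 0.0726 top [ 0.429  -0.2565]
scene white [268. 243.] 456 topz 0.0978 top [ 0.5851 -0.0839]
side red [317. 224.] 729 topz 0.0978 top [ 0.6102 -0.0195]
side purple [315. 285.] 607 topz 0.0733 top [0.5099 0.0941]
side blue [460. 223.] 431 topz 0.0732 top [ 0.4229 -0.2563]
side white [347. 213.] 419 topz 0.0984 top [ 0.5873 -0.0846]
{"linear": [[2.07, -3.22, -0.02], [2.07, -3.22, -0.02], [2.07, -3.22, -0.02], [2.07, -3.22, -0.02], [2.07, -3.22, -0.02], [2.07, -3.22, -0.03], [2.07, -3.22, -0.03], [2.08, -3.22, -0.03]], "delta_rot": [[-0.0, -0.0, -0.0], [-0.0, -0.0, -0.0], [-0.0, -0.0, -0.0], [-0.0, -0.0, -0.0], [-0.0, -0.0, -0.0], [-0.0, -0.0, -0.0], [-0.0, -0.0, -0.0], [-0.0, -0.0, -0.0]], "gripper": [0.8, 0.8, 0.8, 0.8, 0.8, 0.8, 0.8, 0.8]}
```

Emit:
send_rows --linear '[[2.05,-3.2,0],[2.05,-3.2,0],[2.05,-3.2,0],[2.05,-3.2,0],[2.1,-3.2,0],[2.1,-3.25,0],[2.1,-3.25,0],[2.1,-3.25,0]]' --delta_rot '[[0,0,0],[0,0,0],[0,0,0],[0,0,0],[0,0,0],[0,0,0],[0,0,0],[0,0,0]]' --gripper '[0.8,0.8,0.8,0.8,0.8,0.8,0.8,0.8]'

```text
clock: 45.43
position: [0.4239, -0.2583, 0.2336]
ee_rot: [-0.015, 1.0, 0.0, -0.0]
wrist_force: [0.3, -0.8, -0.4]
finger_gap: 0.804
finger_force: 0.0
```

Emit:
send_rows --linear '[[0,0,0],[0,0,0],[0,0,0],[0,0,0],[0,0,0],[0,0,0],[0,0,0]]' --delta_rot '[[0,0,0],[0,0,0],[0,0,0],[0,0,0],[0,0,0],[0,0,0],[0,0,0]]' --gripper '[0.8,0.8,0.8,0.8,0.8,0.8,0.8]'

```text
clock: 46.02
position: [0.4258, -0.2564, 0.2338]
ee_rot: [-0.016, 1.0, 0.0, -0.0]
wrist_force: [-0.2, 0.5, -1.0]
finger_gap: 0.798
finger_force: 0.0
```

```bash
python3 m4.py
```

```text
[ 0.4258 -0.2564  0.2338] [-0.2  0.5 -1. ]
1224 0.07218444792057704 (422.09075927734375, -256.12872314453125) 14.134259223937988 bgr [104.  95.  83.]
tool shift [0.37 0.04 0.  ] with bias [0.21 0.04 0.  ] down to .092: 14.181120966106494
```

Emit:
send_rows --linear '[[0.2,0,3],[0,0,4],[0,0,3.5],[0,0,2],[0,0,1.1],[0,0,0.5],[0,0,0],[0,0,0]]' --delta_rot '[[0,0,0],[0,0,0],[0,0,0],[0,0,0],[0,0,0],[0,0,0],[0,0,0],[0,0,0]]' --gripper '[0.8,0.8,0.8,0.8,0.8,0.8,0.8,0.8]'

```text
clock: 46.73
position: [0.4238, -0.2571, 0.0933]
ee_rot: [-0.015, 1.0, -0.0, 0.0]
wrist_force: [-0.0, -0.5, 1.2]
finger_gap: 0.8
finger_force: 0.0
```

Emit:
send_rows --linear '[[0,0,0],[0,0,0],[0,0,0],[0,0,0],[0,0,0],[0,0,0],[0,0,0],[0,0,0]]' --delta_rot '[[0,0,0],[0,0,0],[0,0,0],[0,0,0],[0,0,0],[0,0,0],[0,0,0],[0,0,0]]' --gripper '[0.3,0.3,0.3,0.3,0.3,0.3,0.3,0.3]'

```text
clock: 47.4
position: [0.4239, -0.2572, 0.0941]
ee_rot: [-0.015, 1.0, -0.0, 0.001]
wrist_force: [-0.9, 1.6, 5.9]
finger_gap: 0.404
finger_force: 59.1
```

Emit:
send_rows --linear '[[0,0,-1],[0,0,-2.5],[0,0,-4],[0,0,-3.5],[0,0,-2],[0,0,0],[0,0,0],[0,0,0]]' --delta_rot '[[0,0,0],[0,0,0],[0,0,0],[0,0,0],[0,0,0],[0,0,0],[0,0,0],[0,0,0]]' --gripper '[0.3,0.3,0.3,0.3,0.3,0.3,0.3,0.3]'

```text
clock: 48.07
position: [0.4227, -0.2569, 0.2225]
ee_rot: [-0.015, 1.0, 0.0, -0.0]
wrist_force: [-0.2, -0.5, -1.2]
finger_gap: 0.409
finger_force: 60.0
```

Run:
```python
from plan import *
s=ctrl.read_state(); print(s['position'],s['wrist_force'],s['finger_gap'],s['finger_force'])
plan([(.6763,-.0825,s['position'][2],91.7)],.3,cm=3)
```

```text
[ 0.42268359 -0.25690189  0.22249536] [-0.22748738 -0.50104088 -1.219297  ] 0.4090609664201427 59.9715131521225
{"linear": [[-2.35, 1.52, 0.0], [-2.35, 1.52, 0.0], [-2.35, 1.52, 0.0], [-2.35, 1.52, 0.0], [-2.35, 1.52, 0.0], [-2.35, 1.52, 0.0], [-2.35, 1.52, 0.0], [-2.35, 1.52, 0.0]], "delta_rot": [[0.0, -0.0, -0.0], [0.0, -0.0, -0.0], [0.0, -0.0, -0.0], [0.0, -0.0, -0.0], [0.0, -0.0, -0.0], [0.0, -0.0, -0.0], [0.0, -0.0, -0.0], [0.0, -0.0, -0.0]], "gripper": [0.3, 0.3, 0.3, 0.3, 0.3, 0.3, 0.3, 0.3]}
{"linear": [[-2.35, 1.52, 0.0], [-2.35, 1.52, 0.0], [-2.35, 1.52, 0.0]], "delta_rot": [[0.0, -0.0, -0.0], [0.0, -0.0, -0.0], [0.0, -0.0, -0.0]], "gripper": [0.3, 0.3, 0.3]}
```

Emit:
send_rows --linear '[[-2.35,1.5,0],[-2.35,1.5,0],[-2.35,1.5,0],[-2.35,1.5,0],[-2.35,1.55,0],[-2.35,1.55,0],[-2.35,1.55,0],[-2.35,1.55,0]]' --delta_rot '[[0,0,0],[0,0,0],[0,0,0],[0,0,0],[0,0,0],[0,0,0],[0,0,0],[0,0,0]]' --gripper '[0.3,0.3,0.3,0.3,0.3,0.3,0.3,0.3]'

```text
clock: 48.73
position: [0.6078, -0.1287, 0.2207]
ee_rot: [-0.015, 1.0, 0.0, -0.002]
wrist_force: [-0.2, 0.1, -1.6]
finger_gap: 0.407
finger_force: 60.1
```

Emit:
send_rows --linear '[[-2.35,1.5,0],[-2.3,1.5,0],[-2.3,1.5,0],[0,0,0],[0,0,0],[0,0,0],[0,0,0],[0,0,0]]' --delta_rot '[[0,0,0],[0,0,0],[0,0,0],[0,0,0],[0,0,0],[0,0,0],[0,0,0],[0,0,0]]' --gripper '[0.3,0.3,0.3,0.3,0.3,0.3,0.3,0.3]'

```text
clock: 49.4
position: [0.675, -0.0832, 0.2225]
ee_rot: [-0.014, 1.0, -0.0, -0.0]
wrist_force: [1.1, -0.6, -1.8]
finger_gap: 0.403
finger_force: 60.1
```

Emit:
send_rows --linear '[[0,0,1],[0,0,1.5],[0,0,1.5],[0,0,1.5],[0,0,0.5],[0,0,0],[0,0,0],[0,0,0]]' --delta_rot '[[0,0,0],[0,0,0],[0,0,0],[0,0,0],[0,0,0],[0,0,0],[0,0,0],[0,0,0]]' --gripper '[0.3,0.3,0.3,0.3,0.3,0.3,0.3,0.3]'

```text
clock: 50.07
position: [0.6763, -0.0827, 0.1639]
ee_rot: [-0.015, 1.0, -0.0, 0.001]
wrist_force: [-0.6, -0.5, -1.3]
finger_gap: 0.402
finger_force: 60.1
```

Emit:
send_rows --linear '[[0,0,0],[0,0,0],[0,0,0],[0,0,0]]' --delta_rot '[[0,0,0],[0,0,0],[0,0,0],[0,0,0]]' --gripper '[0.3,0.3,0.3,0.3]'

```text
clock: 50.4
position: [0.6759, -0.0826, 0.1633]
ee_rot: [-0.015, 1.0, 0.0, 0.0]
wrist_force: [0.3, 0.5, -1.1]
finger_gap: 0.402
finger_force: 60.1
```

On target, so I'll lower as before.

Emit:
send_rows --linear '[[0,0,0.8],[0,0,0.8],[0,0,0.7],[0,0,0.5],[0,0,0.3],[0,0,0.2],[0,0,0],[0,0,0]]' --delta_rot '[[0,0,0],[0,0,0],[0,0,0],[0,0,0],[0,0,0],[0,0,0],[0,0,0],[0,0,0]]' --gripper '[0.3,0.3,0.3,0.3,0.3,0.3,0.3,0.3]'

```text
clock: 51.07
position: [0.6759, -0.0826, 0.1299]
ee_rot: [-0.015, 1.0, -0.0, 0.0]
wrist_force: [-0.5, 0.1, -0.8]
finger_gap: 0.403
finger_force: 60.1
```

Emit:
send_rows --linear '[[0,0,0.1],[0,0,0.1],[0,0,0.1],[0,0,0.1],[0,0,0.1],[0,0,0],[0,0,0]]' --delta_rot '[[0,0,0],[0,0,0],[0,0,0],[0,0,0],[0,0,0],[0,0,0],[0,0,0]]' --gripper '[0.3,0.3,0.3,0.3,0.3,0.3,0.3]'

```text
clock: 51.65
position: [0.6758, -0.0826, 0.1248]
ee_rot: [-0.015, 1.0, -0.0, -0.0]
wrist_force: [-0.2, 0.9, -1.5]
finger_gap: 0.406
finger_force: 60.1
```

Emit:
send_rows --linear '[[0,0,0.1],[0,0,0.1],[0,0,0.1],[0,0,0.1],[0,0,0.1],[0,0,0],[0,0,0]]' --delta_rot '[[0,0,0],[0,0,0],[0,0,0],[0,0,0],[0,0,0],[0,0,0],[0,0,0]]' --gripper '[0.3,0.3,0.3,0.3,0.3,0.3,0.3]'

```text
clock: 52.23
position: [0.6757, -0.0826, 0.1198]
ee_rot: [-0.015, 1.0, -0.0, -0.0]
wrist_force: [0.2, -0.1, -1.4]
finger_gap: 0.403
finger_force: 60.1
```

Emit:
send_rows --linear '[[0,0,0.05],[0,0,0.05],[0,0,0],[0,0,0]]' --delta_rot '[[0,0,0],[0,0,0],[0,0,0],[0,0,0]]' --gripper '[0.3,0.3,0.3,0.3]'

```text
clock: 52.57
position: [0.6759, -0.0826, 0.1192]
ee_rot: [-0.015, 1.0, -0.0, 0.0]
wrist_force: [-0.6, 0.1, 1.4]
finger_gap: 0.406
finger_force: 60.1
```

Emit:
send_rows --linear '[[0,0,0],[0,0,0],[0,0,0],[0,0,0],[0,0,-2],[0,0,-4],[0,0,-4],[0,0,-4]]' --delta_rot '[[0,0,0],[0,0,0],[0,0,0],[0,0,0],[0,0,0],[0,0,0],[0,0,0],[0,0,0]]' --gripper '[0.7,0.7,0.7,0.7,0.7,0.7,0.7,0.7]'

```text
clock: 53.23
position: [0.6755, -0.0827, 0.2602]
ee_rot: [-0.015, 1.0, -0.0, -0.001]
wrist_force: [1.8, 0.1, 0.8]
finger_gap: 0.699
finger_force: 0.0
```

Emit:
send_rows --linear '[[2,-3,0],[2,-3,0],[2,-3,0],[2,-3,0],[2,-3,0],[2,-3,0],[0,0,0],[0,0,0]]' --delta_rot '[[0,0,0],[0,0,0],[0,0,0],[0,0,0],[0,0,0],[0,0,0],[0,0,0],[0,0,0]]' --gripper '[0.7,0.7,0.7,0.7,0.7,0.7,0.7,0.7]'

```text
clock: 53.9
position: [0.56, -0.2677, 0.2592]
ee_rot: [-0.013, 1.0, -0.0, 0.0]
wrist_force: [0.5, -0.1, 0.2]
finger_gap: 0.7
finger_force: 0.0
```

```bash
python3 m2.py|grep -v linear; python3 -c "
import cv2
a=cv2.imread('pics/scene1.png')[150:350,180:520];b=cv2.imread('pics/side1.png')[130:380,180:500]
import numpy as np
a=cv2.resize(a,(400,235));b=cv2.resize(b,(384,300));c=np.zeros((300,790,3),np.uint8);c[:235,:400]=a;c[:,405:789]=b;cv2.imwrite('pics/fin.png',c)"
```

```text
[ 0.56001972 -0.26771479  0.25918279] [ 0.49351667 -0.09535891  0.18748785]
board 10090 ((628.7926025390625, -38.08789825439453), (137.09475708007812, 137.0608367919922), 1.5222160816192627) z 0.03670856434044675
hub 1533 ((608.9320678710938, -51.93861770629883), (94.05461120605469, 92.05518341064453), 6.658664703369141)
scene red [307. 240.] 767 topz 0.0969 top [ 0.6114 -0.0186]
scene purple [344. 209.] 422 topz 0.0726 top [0.507  0.0938]
scene blue [281. 279.] 377 topz 0.0975 top [ 0.6774 -0.082 ]
scene white [269. 244.] 424 topz 0.0968 top [ 0.5837 -0.0838]
side red [317. 224.] 737 topz 0.098 top [ 0.6088 -0.0174]
side purple [315. 285.] 583 topz 0.0731 top [0.5095 0.0939]
side blue [314. 190.] 157 topz 0.0986 top [ 0.6747 -0.0812]
side white [347. 214.] 392 topz 0.098 top [ 0.5842 -0.0845]
```

View pics/fin.png

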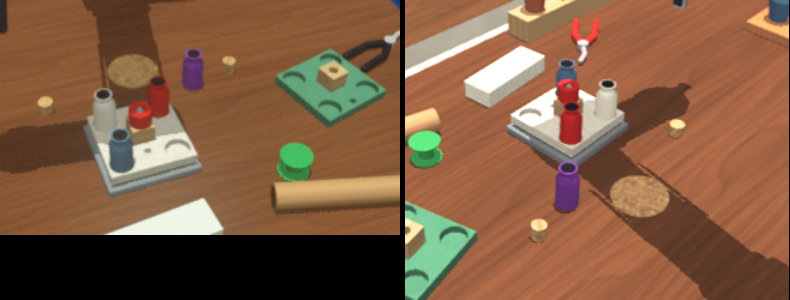

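Both crops show white, red and blue vases upright in the sockets, the collar down on the hub, the board flat, and the spool, decoy and green board not disturbed. I'll hand it in.

```bash
python3 -c "
from station import ctrl
print(ctrl.finish_job())"
```

```text
the job is handed in; nothing more can be done
None
```

The job is handed in at about 54 s of the 208 s allowed: the white board is fully home over shaft and pin, the collar is back down against its hub, and the three vases present (white, red and blue) stand upright in its sockets; the verdict was not shown.

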